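Put the eye scope away and click its case shut

TASK

Lay the hand-held eye scope in its cradle in the open instrument case, then swing the lid over and press the lid's front edge, opposite the hinge, down past the spring catch until it clicks and stays fully shut when you let go. Be gentle with the case, never more than about 20 N on it, and leave the other things on the table where they are.

Things in the scene. Friction and masses are not known exactly. Their poses are not given: they have to be found in the camera images.
- scope_mid (a point): Eye scope, loose, 0.15-0.31 kg, on its side: round steel handle 24 mm thick, 120 mm long; white block head 30x32x28 mm at one end. Point: on the handle's axis near the centre of mass, 12 mm above the table; the place to grip, across x. Its y axis runs along the handle to the head: handle y -70 to +50 mm, thin neck, head +58 to +90 (reaching 16 mm above the axis, 12 below). z up.
- case: Open grey instrument case, fixed. Origin: centre of its underside, on the table. x points to the hinge side, y runs along the hinge, z up. Shell 100 (x) by 200 (y) mm, 34 high, walls and floor 4 mm, black rim band outside (106 by 206 mm). The band carries hinge, lid and catch; its height differs by up to 14 mm from case to case and is not measured.
- cradle (a point): Where the scope's grip point belongs: 21 mm above the table, axes as the case's. Two rubber V cradles (14 mm long, 36 wide at the top, 22 high above the table) stand 52 mm to -y and 38 mm to +y of it; fingers have y -45 to +31 mm between them, and 40 mm to the case's inner wall at -x, 52 at +x. The handle lies in both Vs along y, head to +y, where there is no cradle.
- hinge (a point): Middle of the lid's hinge axis, which runs along this point's y; axes as the case's. Given for the middle rim height: the true axis lies up to 7 mm higher or lower.
- lid (a joint): Lid angle, rad: 0 = shut on its stop and latched, 1.57 upright, 2.2 fully open, leaning back to the case's +x. Flat grey shell, 104 mm from hinge to front edge, 206 long; outer face 12 mm off the hinge axis. A stiff hinge (about 1 N at the edge) keeps it where it is left. It meets the catch at about 0.075 rad, slips under it at about 0.025 and snaps to 0; pressed less far, it springs back up.
- lid_press (a point): Where to press: the point of the shut lid's top face 14 mm in from the middle of its front edge, straight behind the spring catch, 60 mm above the table; axes as the case's. Given for the middle rim height: the true face is up to 7 mm higher or lower. Passing the catch takes about 13 N straight down here; then the force falls away, the lid snaps down, and at the lid's stop it rises steeply.
- spectacles: Bystander: open pair of spectacles, 124 mm wide, 135 mm deep, 46 mm high, standing on the table; origin under the middle of the front.
- spray_bottle: Bystander: clear bottle, 40 mm diameter, 125 mm high, upright; origin at the centre of its underside.
- mug: Bystander: white mug, 80 mm diameter, 90 mm high; origin at the centre of its underside.
- screwdriver: Bystander: small screwdriver, 150 mm long, lying; origin under its middle.
- lens_ring: Bystander: metal lens ring, 40 mm diameter, 6 mm high, lying flat; origin at the centre of its underside.
- jar: Bystander: small white jar, 50 mm diameter, 45 mm high; origin at the centre of its underside.
- shut_case: Bystander: closed dark spectacle case, 65 x 160 x 45 mm; origin at the centre of its underside.
Mind the look-alikes: they are no part of the job. What is shaped like the case but pink or yellow is not meant.

How it is judged:
On the way:
1. the scope lies in its cradle, let go, with the lid still open (x of scope_mid in the frame of case between -0.013 and 0.001 m and y of scope_mid in the frame of case between -0.02 and 0 m and z of scope_mid in the frame of case below 0.026 m and angle between the y axis of scope_mid and the y axis of case, either way round below 0.12 rad and contact force between the fingers and scope below 0.1 N and value of joint lid above 1 rad), for 0.2 s.
At the end, for the whole second after the job is handed in: The lid is latched fully shut (lid angle under 0.015 rad) with the scope at rest in its cradle: its grip point within 7 mm in x and 10 mm in y of the cradle's place, no more than 26 mm above the case's underside, its handle within 0.12 rad of parallel to the case (x of scope_mid in the frame of case between -0.013 and 0.001 m and y of scope_mid in the frame of case between -0.02 and 0 m and z of scope_mid in the frame of case below 0.026 m and angle between the y axis of scope_mid and the y axis of case, either way round below 0.12 rad and value of joint lid below 0.015 rad and linear speed of scope below 0.02 m/s); the robot touches nothing.
It fails at once if the robot presses on the case or its lid with more than 25 N (contact force between any of the fingers, the arm and case above 25 N).
It fails at once if a bystander is moved more than 30 mm (distance of any of spectacles, spray_bottle, mug, screwdriver, lens_ring, jar, shut_case from where it was at the start of the episode above 0.03 m).
It also fails if it takes over 64 s, if anything falls off the work surface, if the arm or the gripper's body presses on something with over 40 N, if the wrist force passes 120 N, or if a joint passes its speed limit or range.

ROBOT

A 6-joint arm with a two-finger parallel gripper is mounted at the origin on the work surface. World frame = base frame: x ahead of the robot, y to its left, z up, the work surface at z = 0. Lengths are in m, angles in rad, forces in N, time in s.
With the tool pointing down it reaches from about 0.375 to 0.975 m from the base axis. Payload 3.8 kg.
Tool frame: the origin (TCP) lies on the centre line of the jaws, within the pads' length; the fingertips stand 14 mm ahead of it and the grasp point (between the pads) lies 5 mm behind it; x points along the fingers, y is the direction in which the jaws open and shut, and the axes are right-handed (so a half turn about x gives the same grasp; the last joint's range is limited). The gripper opens to 85 mm and grips with 20 to 120 N. Pads are 22 mm wide; open, the fingers measure 114 mm over their backs; the gripper's body (76 mm by 85 mm) begins 54 mm behind the grasp point. The pads swing forward as they close: fully open they stand 13 mm farther back than shut.
Start: joints at [1.217, 0.264, 1.604, -0, 1.274, -0.037], TCP at [0.21, 0.641, 0.245] pointing down, gripper open.
Joint ranges: [-2.63, 2.63], [-0.94, 2.18], [0.31, 2.57], [-1.31, 4.45], [0, 2.66], [-2.55, 2.55]. Speed limits (rad/s): [2.57, 2.57, 3.14, 3.14, 3.14, 3.14].

INTERFACE

Orientations are given as a rotation vector (axis times angle).
In Python, from workcell import bot gives the robot as it stands.
- The arm moves only by the shell command python3 -m creep 'ROWS' [FORCE]. ROWS is JSON, a list of rows, each an object with "grip": the finger opening in cm, from 0 to 8.54; "dp": the shift along the tool's x, y, z in cm, a list of three; "rotation": the turn, a rotation vector about the tool's x, y, z in rad, a list of three. A call has 1 to 5 rows; each row is the pose to reach, as a shift and turn from the pose commanded when the call began, along the tool's axes at that moment; what a row does not reach only later rows make up. A row lasts 1/12 s, in which the tool goes at most 41.7 mm and 7.16 degrees, less where a joint would pass 70% of its speed; a pose out of reach is approached as far as the arm can. A call with a gripper value outside its range is refused whole. The fingers move at their own pace and stop on an object; FORCE is the grip in N (left out, the last holds). Time passes only in rows, so rows that repeat a pose let the fingers close. It gives the time, the measured TCP pose, the force and the opening at its end, in the units of the state.
- bot.read_state(): the state, without advancing time (a new reading comes with each control period).
- bot.read_camera(name): name is "side" or "top"; returns (picture, depth): 384x512x3 uint8, red, green, blue; 384x512 float32, m along the optical axis (not along the pixel's ray), 0 where there is no reading.
- bot.get_calibration(name): a dict with "fx", "fy", "cx", "cy" (pixels), "dist" ([k1, k2, p1, p2, k3] as OpenCV has them; the pictures are not rectified), "rvec" (rotation vector, rad) and "tvec" (3), from world to camera coordinates, as OpenCV has them. Camera axes: x right, y down, z forward; pixel columns grow to the right and rows downward; lengths in m; the calibration is good to about 2 mm. A picture is of the moment at which its call begins. get_calibration takes no time and is no camera call.
- bot.finish_job(): hands the job in, once; it reports no verdict.
The state is a dict: "time": time; "q": joint angles; "joint_vel": joint speeds; "joint_torque": joint torques, N m; "tool_pos": TCP position; "tcp_rot": TCP orientation; "wrist_force": force on the tool from outside, world axes, zero at the start; "torque": the same for the moment, N m; "width": opening from 0.0 (shut) to 1.0 (fully open).
Only numpy, scipy, OpenCV 4.12 (cv2) and the standard library are available. Lean on these libraries where they do the work, as an engineer would, in place of code of your own. Each camera call takes 0.05 s, during which the arm holds its last target.

## Working session

There is one attempt and no reset: what is moved stays moved. The work goes in short steps, Python scripts to look and compute and a shell command to move; the robot and the scene stay as the last step left them, time stands still between calls to the robot, and variables do not carry over. Pictures are saved under pics/ and viewed, and the job is handed in when it is done.

```bash
ls; mkdir -p pics; python3 - <<'E'
from workcell import bot
import cv2, numpy as np
print(bot.read_state())
for n in ("side","top"):
    p,d=bot.read_camera(n); cv2.imwrite(f"pics/{n}0.png",cv2.cvtColor(p,cv2.COLOR_RGB2BGR)); np.save(f"pics/{n}0.npy",d)
    c=bot.get_calibration(n); print(c)
E
```

```text
pics
{'time': 0.0, 'q': array([ 1.21712144e+00,  2.64785762e-01,  1.60536320e+00,  1.38607204e-05,
        1.27370017e+00, -3.69039495e-02]), 'joint_vel': array([-1.16309019e-03, -4.20508270e-04,  3.61537291e-05, -9.84280692e-04,
       -9.15187906e-05,  5.36996581e-04]), 'joint_torque': array([-9.88453394e-05, -5.15133977e+01, -3.67311180e+01, -1.07200851e-04,
        1.31877878e-02,  4.81003951e-06]), 'tool_pos': array([0.21002178, 0.64076433, 0.24394585]), 'tcp_rot': array([ 0.24687914,  1.55691263, -0.25036433]), 'wrist_force': array([0.27058884, 0.27805316, 0.00449881]), 'torque': array([-0.01122806, -0.04794863,  0.0276894 ]), 'width': 1.0013758963648671}
{'fx': 346.6324849412484, 'fy': 346.6324849412484, 'cx': 259.76983253238313, 'cy': 190.97554303263675, 'dist': array([-0.07783628,  0.        ,  0.        ,  0.        ,  0.        ]), 'rvec': array([ 2.04277262, -0.71382754,  0.37657359]), 'tvec': array([-0.44453099,  0.2622731 ,  0.70935411])}
{'fx': 472.0159580614661, 'fy': 472.0159580614661, 'cx': 254.45231628186227, 'cy': 190.82017438067254, 'dist': array([0.05759974, 0.        , 0.        , 0.        , 0.        ]), 'rvec': array([ 2.19743478, -2.18529682,  0.08394147]), 'tvec': array([-0.01372309,  0.55469313,  1.34966724])}
```

View pics/side0.png

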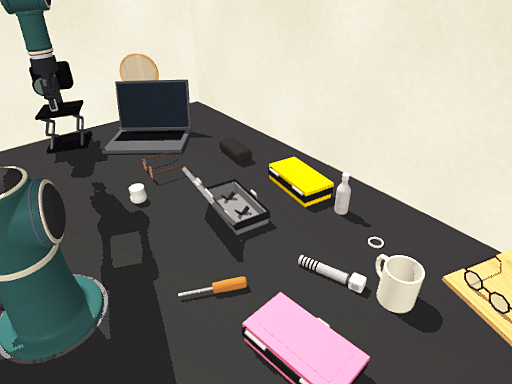

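View pics/top0.png

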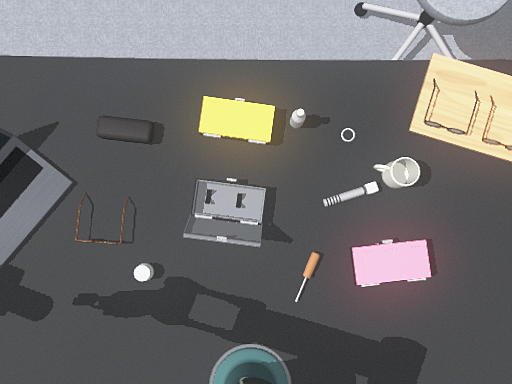

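```bash
cat > h.py <<'E'
import cv2, numpy as np
from workcell import bot
from scipy.spatial.transform import Rotation as R
def cal(n):
    c=bot.get_calibration(n);K=np.array([[c['fx'],0,c['cx']],[0,c['fy'],c['cy']],[0,0,1]]);return K,c['dist'],R.from_rotvec(c['rvec']).as_matrix(),np.array(c['tvec'])
def ray(n,u,v):
    K,D,Rm,t=cal(n);x=cv2.undistortPoints(np.array([[[u,v]]],float),K,D)[0,0]
    return -Rm.T@t, Rm.T@np.array([x[0],x[1],1])
def atz(n,u,v,z):
    o,d=ray(n,u,v);return o+d*(z-o[2])/d[2]
def atd(n,u,v,depth):
    o,d=ray(n,u,v);return o+d*depth
def proj(n,P):
    K,D,Rm,t=cal(n);return cv2.projectPoints(np.array(P,float).reshape(-1,1,3),cv2.Rodrigues(Rm)[0],t,K,D)[0][:,0]
def crop(src,dst,u0,v0,w,h,s):
    im=cv2.imread(src)[v0:v0+h,u0:u0+w];cv2.imwrite(dst,cv2.resize(im,None,fx=s,fy=s,interpolation=cv2.INTER_CUBIC))
def shot(n,name):
    p,d=bot.read_camera(n);cv2.imwrite(f"pics/{name}.png",cv2.cvtColor(p,cv2.COLOR_RGB2BGR));np.save(f"pics/{name}.npy",d);return p,d
E
python3 - <<'E'
from h import *
crop("pics/top0.png","pics/c1.png",175,165,110,90,7)
crop("pics/top0.png","pics/c2.png",310,170,90,50,8)
E
```

```text
(no output)
```

View pics/c1.png

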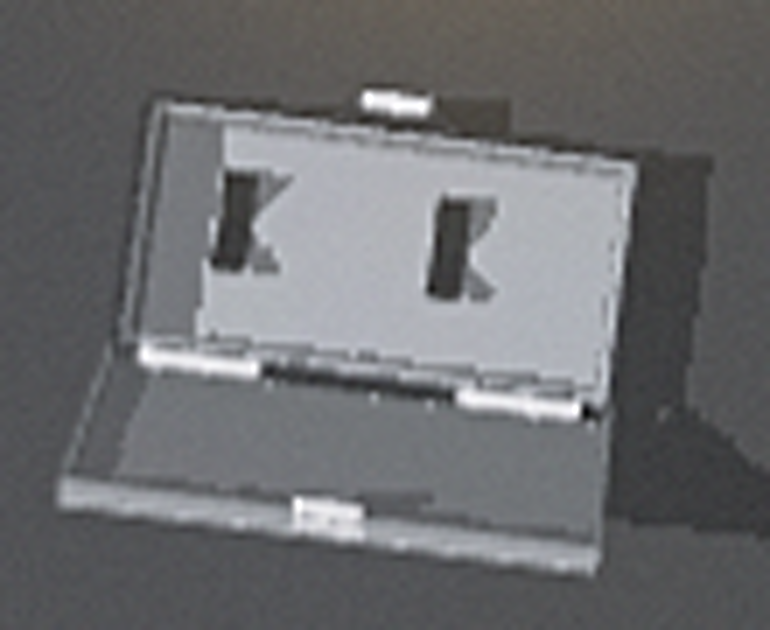

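View pics/c2.png

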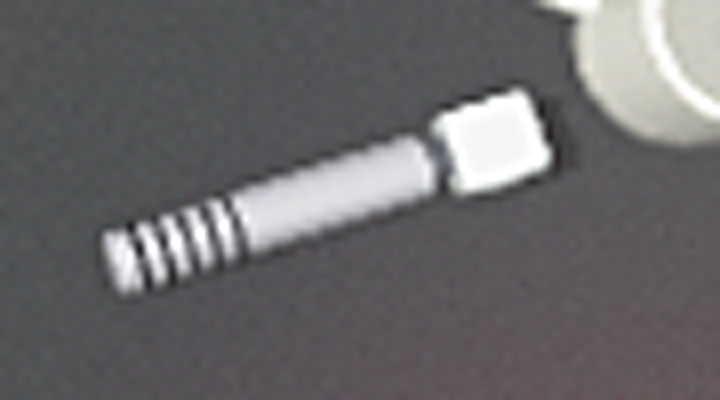

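```bash
python3 - <<'E'
from h import *
def c1(x,y): return 175+(x+.5)/7-.5,165+(y+.5)/7-.5
def c2(x,y): return 310+(x+.5)/8-.5,170+(y+.5)/8-.5
d=np.load("pics/top0.npy")
for nm,(x,y),z in [("crL",(238,221),.022),("crR",(450,248),.022),("rimBL",(160,100),.034),("rimBR",(635,160),.034),("FL",(125,340),.034),("FR",(608,400),.034)]:
    u,v=c1(x,y); p=atz("top",u,v,z); dd=d[int(round(v)),int(round(u))]; print(nm,u,v,p.round(4),atd("top",u,v,dd).round(4))
for nm,(x,y),z in [("back",(115,262),.012),("hfront",(432,165),.012),("headend",(535,130),.028),("headstart",(448,160),.028),("mid",(290,207),.024)]:
    u,v=c2(x,y); p=atz("top",u,v,z); dd=d[int(round(v)),int(round(u))]; print(nm,u,v,p.round(4),atd("top",u,v,dd).round(4))
crop("pics/side0.png","pics/s1.png",170,155,115,85,7)
crop("pics/side0.png","pics/s2.png",285,240,95,60,8)
E
```

```text
crL 208.57142857142856 196.14285714285714 [0.5384 0.1217 0.022 ] [0.5394 0.1233 0.0039]
crR 238.85714285714286 200.0 [0.5277 0.0343 0.022 ] [0.5285 0.0347 0.0055]
rimBL 197.42857142857142 178.85714285714286 [0.5871 0.1531 0.034 ] [0.5874 0.1534 0.0315]
rimBR 265.2857142857143 187.42857142857142 [ 0.5637 -0.0415  0.034 ] [ 0.5629 -0.0412  0.044 ]
FL 192.42857142857142 213.14285714285714 [0.4889 0.166  0.034 ] [0.4889 0.1658 0.0355]
FR 261.42857142857144 221.71428571428572 [ 0.4655 -0.0309  0.034 ] [ 0.4655 -0.0309  0.0336]
back 323.9375 202.3125 [ 0.5229 -0.213   0.012 ] [ 0.5222 -0.2105  0.0282]
hfront 363.5625 190.1875 [ 0.5589 -0.3284  0.012 ] [ 0.5586 -0.3271  0.017 ]
headend 376.4375 185.8125 [ 0.5706 -0.3615  0.028 ] [ 0.5708 -0.3622  0.0255]
headstart 365.5625 189.5625 [ 0.5596 -0.3303  0.028 ] [ 0.5603 -0.3324  0.0194]
mid 345.8125 195.4375 [ 0.5426 -0.2743  0.024 ] [ 0.543  -0.2756  0.0172]
```

View pics/s1.png

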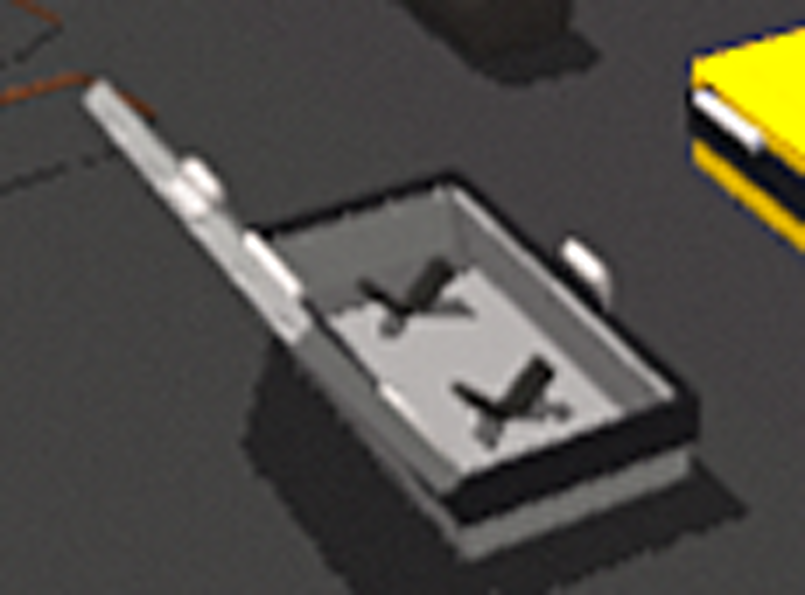

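View pics/s2.png

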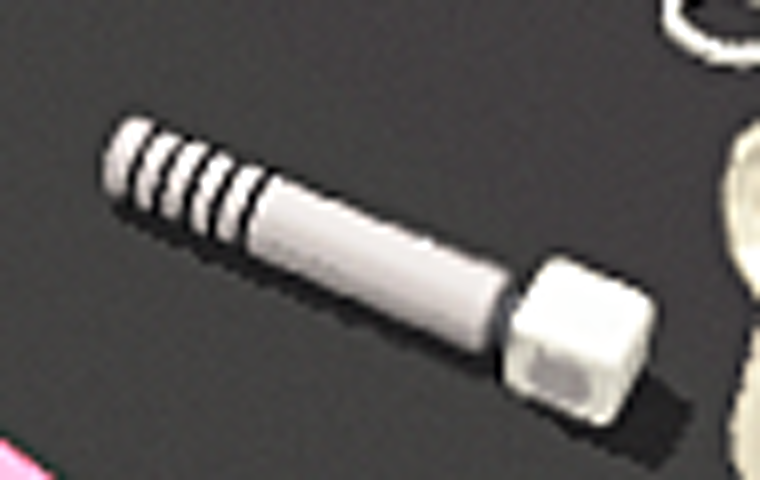

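```bash
cat >> h.py <<'E'
YD=np.array([-.119,-.993,0]);YD/=np.linalg.norm(YD);XD=np.cross(YD,[0,0,1]);ORG=np.array([.5258,.0617,0])
def cw(x,y,z): return ORG+XD*x+YD*y+np.array([0,0,z])
def lidp(r,off,y,hx,hz,a): # r from hinge toward front, off outward
    # shut: toward -x ; opens upward
    c,s=np.cos(a),np.sin(a)
    return cw(hx-r*c+off*s, y, hz+r*s+off*c)
SC=np.array([.5437,-.2798,.012]);SY=np.array([.298,-.954,0])
E
python3 - <<'E'
from h import *
def ov(n,src,dst,u0,v0,w,h,s,hz):
    im=cv2.imread(src)[v0:v0+h,u0:u0+w];im=cv2.resize(im,None,fx=s,fy=s,interpolation=cv2.INTER_CUBIC)
    def pl(P,col,cl=True):
        q=proj(n,P);q=np.round((q-[u0,v0]+.5)*s-.5).astype(int);cv2.polylines(im,[q],cl,col,1)
    b=lambda x,y,z:[cw(-x,-y,z),cw(-x,y,z),cw(x,y,z),cw(x,-y,z)]
    pl(b(.05,.1,.034),(0,255,0));pl(b(.05,.1,0),(0,255,0));pl(b(.046,.096,.004),(255,255,0))
    for y in(-.062,.028):
        pl([cw(-.006+a,y+c,.022) for a,c in((-.018,-.007),(-.018,.007),(.018,.007),(.018,-.007))],(0,0,255))
    pl([lidp(0,0,-.103,.052,hz,0),lidp(0,0,.103,.052,hz,0)],(255,0,255),False)
    pl([lidp(r,.012,y,.052,hz,2.2) for r,y in((0,-.103),(0,.103),(.104,.103),(.104,-.103))],(0,165,255))
    cv2.imwrite(dst,im)
for hz in(41,48,55):
    ov("top","pics/top0.png",f"pics/ot{hz}.png",175,165,110,90,7,hz/1e3)
    ov("side","pics/side0.png",f"pics/os{hz}.png",170,155,115,85,7,hz/1e3)
for n in("ot","os"):
    pass
a=cv2.imread("pics/ot48.png")
print(proj("top",[SC,SC-SY*.07,SC+SY*.05,SC+SY*.09]))
E
```

```text
[[346.87767058 195.30899466]
 [323.93459205 202.3315845 ]
 [363.27013482 190.29731309]
 [376.39233736 186.28892597]]
```

View pics/ot48.png

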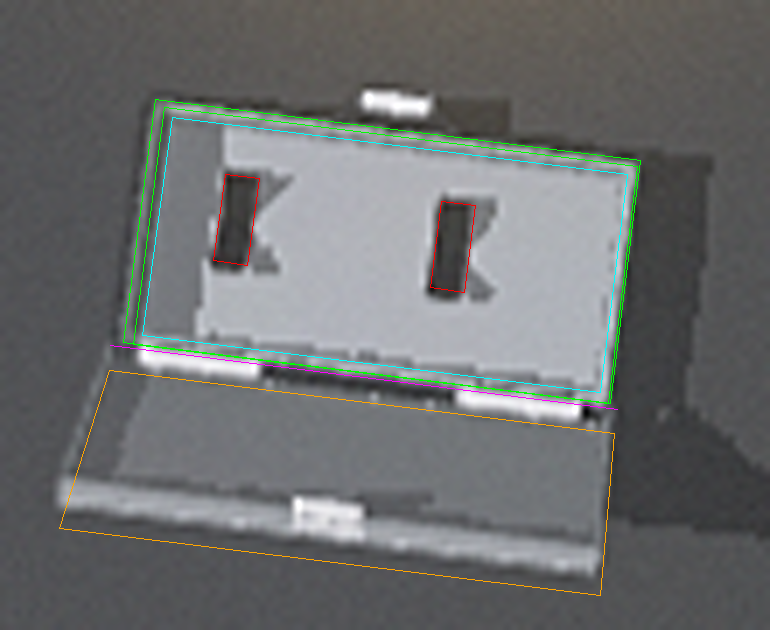

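View pics/os48.png

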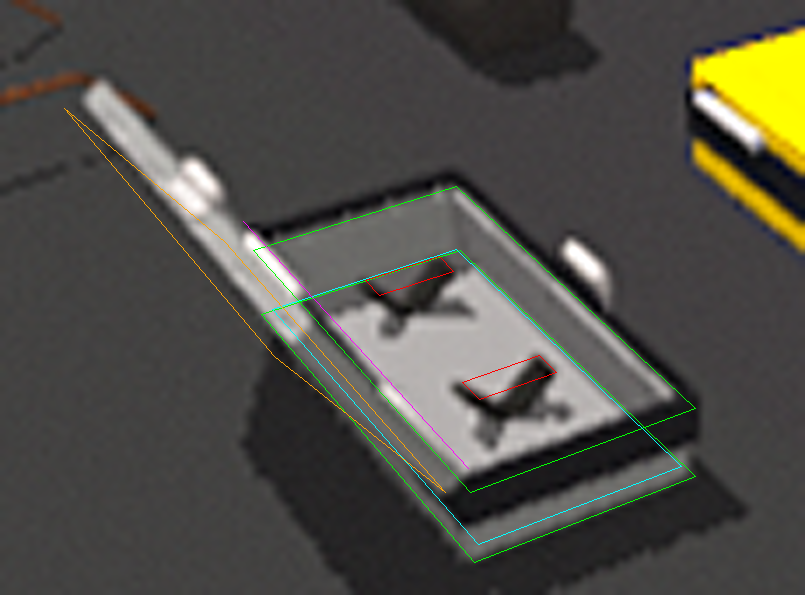

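View pics/os41.png

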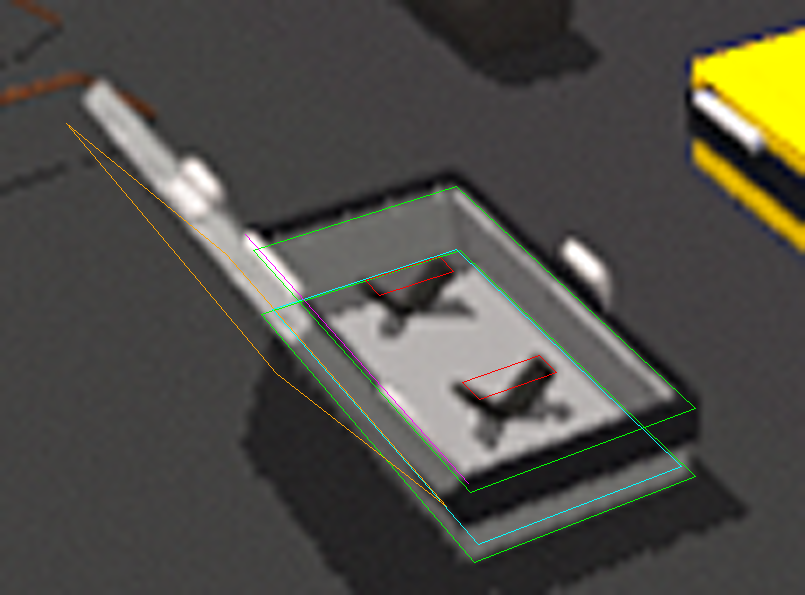

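```bash
python3 - <<'E'
from h import *
def s1(P): return ((proj("side",P)-[170,155]+.5)*7-.5).round(0).tolist()
def t1(P): return ((proj("top",P)-[175,165]+.5)*7-.5).round(0).tolist()
for z in(.02,.03,.034,.037,.04,.044): print(z,s1([cw(-.053,.103,z),cw(.053,.103,z),cw(-.053,-.103,z)]))
for a in(1.8,1.9,2.0,2.1):
  for hz in(.041,.048,.055):
    print(a,hz,[ [*map(int,q)] for q in s1([lidp(.104,o,y,.052,hz,a) for o,y in((.012,-.103),(0,-.103),(.012,.103))])], [[*map(int,q)] for q in t1([lidp(.104,o,y,.052,hz,a) for o,y in((.012,-.103),(.012,.103),(0,-.103))])])
d=np.load("pics/top0.npy")
# depth of lid edge
for x,y in((70,495),(590,560),(400,540),(330,512),(200,355),(520,402),(400,100),(150,460),(560,500),(300,440)):
    u,v=175+(x+.5)/7-.5,165+(y+.5)/7-.5
    p=atd("top",u,v,d[int(round(v)),int(round(u))])-ORG; print((x,y),(p@XD).round(4),(p@YD).round(4),p[2].round(4))
E
```

```text
0.02 [[705.0, 438.0], [469.0, 528.0], [461.0, 208.0]]
0.03 [[705.0, 417.0], [468.0, 507.0], [460.0, 189.0]]
0.034 [[705.0, 409.0], [467.0, 499.0], [459.0, 181.0]]
0.037 [[705.0, 403.0], [467.0, 492.0], [459.0, 176.0]]
0.04 [[705.0, 397.0], [466.0, 486.0], [459.0, 170.0]]
0.044 [[706.0, 388.0], [466.0, 477.0], [458.0, 162.0]]
1.8 0.041 [[142, 54], [168, 41], [364, 290]] [[67, 435], [612, 503], [70, 404]]
1.8 0.048 [[140, 38], [166, 25], [363, 273]] [[64, 435], [613, 503], [67, 403]]
1.8 0.055 [[138, 23], [164, 10], [362, 256]] [[61, 435], [613, 504], [65, 403]]
1.9 0.041 [[121, 69], [146, 53], [340, 308]] [[65, 460], [609, 528], [67, 430]]
1.9 0.048 [[119, 53], [144, 38], [338, 291]] [[62, 460], [609, 529], [65, 430]]
1.9 0.055 [[117, 38], [142, 22], [337, 274]] [[59, 461], [610, 529], [62, 430]]
2.0 0.041 [[101, 85], [125, 67], [317, 328]] [[63, 484], [606, 552], [65, 456]]
2.0 0.048 [[99, 70], [123, 52], [315, 311]] [[61, 485], [606, 553], [63, 456]]
2.0 0.055 [[97, 55], [121, 37], [313, 294]] [[58, 485], [607, 554], [60, 456]]
2.1 0.041 [[83, 104], [105, 84], [295, 350]] [[62, 507], [603, 574], [64, 480]]
2.1 0.048 [[80, 88], [103, 69], [293, 333]] [[60, 507], [603, 575], [61, 480]]
2.1 0.055 [[78, 73], [100, 53], [292, 316]] [[57, 508], [603, 576], [58, 481]]
(70, 495) 0.11 -0.1003 0.1281
(590, 560) 0.11 0.0976 0.1279
(400, 540) 0.1118 0.0251 0.1201
(330, 512) 0.1041 -0.0019 0.133
(200, 355) 0.0513 -0.0673 0.0421
(520, 402) 0.0542 0.0637 0.0492
(400, 100) -0.0613 -0.0 0.0463
(150, 460) 0.0941 -0.0754 0.0989
(560, 500) 0.09 0.084 0.0926
(300, 440) 0.0798 -0.0206 0.0737
```

```bash
cat >> h.py <<'E'
def tgt(yvec,pos):
    y=np.array(yvec,float);y/=np.linalg.norm(y);x=np.array([0,0,-1.]);return np.array(pos),np.column_stack([x,y,np.cross(x,y)])
def delta(pos,Rm,s=None):
    s=s or bot.read_state();R0=R.from_rotvec(s['tcp_rot']).as_matrix()
    dp=R0.T@(pos-s['tool_pos'])*100;rv=R.from_matrix(R0.T@Rm).as_rotvec()
    print("dp cm",dp.round(2),"|",np.linalg.norm(dp).round(1),"rot",rv.round(3));return dp,rv
E
python3 - <<'E'
from h import *
s=bot.read_state();print(R.from_rotvec(s['tcp_rot']).as_matrix().round(3))
for sg in(1,-1):
    p,Rm=tgt(np.array([-.954,-.298,0])*sg,[.5437,-.2798,.20]); delta(p,Rm)
    p,Rm=tgt(XD*sg,[.53,.07,.20]); delta(p,Rm)
E
```

```text
[[-0.001  0.312  0.95 ]
 [-0.002  0.95  -0.312]
 [-1.    -0.002 -0.   ]]
dp cm [  4.56 -77.08  60.38] | 98.0 rot [-2.19e+00 -2.00e-03  1.00e-03]
dp cm [  4.49 -44.26  48.19] | 65.6 rot [-1.768e+00 -2.000e-03  1.000e-03]
dp cm [  4.56 -77.08  60.38] | 98.0 rot [0.951 0.001 0.002]
dp cm [  4.49 -44.26  48.19] | 65.6 rot [1.373e+00 1.000e-03 2.000e-03]
```

```bash
python3 -m creep '[{"grip":8.5,"dp":[0,-77,60],"rotation":[0.95,0,0]},{"grip":8.5,"dp":[0,-77,60],"rotation":[0.95,0,0]},{"grip":8.5,"dp":[0,-77,60],"rotation":[0.95,0,0]},{"grip":8.5,"dp":[0,-77,60],"rotation":[0.95,0,0]},{"grip":8.5,"dp":[0,-77,60],"rotation":[0.95,0,0]}]' 40; cat > d.py <<'E'
from h import *
import sys
a=sys.argv
# d.py s|c x y z
p,Rm=tgt({'s':[.954,.298,0],'c':-XD}[a[1]],[float(v) for v in a[2:5]]);delta(p,Rm)
s=bot.read_state();print(s['tool_pos'].round(4),'q6',s['q'][5].round(2),'F',s['wrist_force'].round(1),'w',round(s['width']*8.54,2))
E
python3 d.py s .5437 -.2798 .2
```

```text
time: 0.52
tool_pos: [0.2807, 0.4433, 0.2445]
tcp_rot: [0.738, 1.441, -0.74]
wrist_force: [1.2, -0.4, 0.1]
width: 1.001
dp cm [  4.52 -20.87  74.05] | 77.1 rot [0.321 0.001 0.001]
[0.2807 0.4433 0.2445] q6 0.34 F [ 1.2 -0.4  0.1] w 8.55
```

```bash
python3 -m creep '[{"grip":8.5,"dp":[0,-21,74],"rotation":[0.32,0,0]},{"grip":8.5,"dp":[0,-21,74],"rotation":[0.32,0,0]},{"grip":8.5,"dp":[0,-21,74],"rotation":[0.32,0,0]},{"grip":8.5,"dp":[0,-21,74],"rotation":[0.32,0,0]},{"grip":8.5,"dp":[0,-21,74],"rotation":[0.32,0,0]}]'; python3 d.py s .5437 -.2798 .2
```

```text
time: 0.93
tool_pos: [0.3525, 0.2479, 0.2449]
tcp_rot: [0.978, 1.34, -0.978]
wrist_force: [0.8, 0.5, -0.0]
width: 0.995
dp cm [ 4.5   2.14 56.08] | 56.3 rot [0.007 0.    0.   ]
[0.3525 0.2479 0.2449] q6 0.25 F [ 0.8  0.5 -0. ] w 8.5
```

```bash
M='x'; python3 -m creep '[{"grip":8.5,"dp":[0,2.1,56],"rotation":[0,0,0]},{"grip":8.5,"dp":[0,2.1,56],"rotation":[0,0,0]},{"grip":8.5,"dp":[0,2.1,56],"rotation":[0,0,0]},{"grip":8.5,"dp":[0,2.1,56],"rotation":[0,0,0]},{"grip":8.5,"dp":[0,2.1,56],"rotation":[0,0,0]}]'; python3 -m creep '[{"grip":8.5,"dp":[4,1.3,36],"rotation":[0,0,0]},{"grip":8.5,"dp":[4,1.3,36],"rotation":[0,0,0]},{"grip":8.5,"dp":[4,1.3,36],"rotation":[0,0,0]},{"grip":7,"dp":[4,1.3,36],"rotation":[0,0,0]},{"grip":6,"dp":[4,1.3,36],"rotation":[0,0,0]}]'; python3 d.py s .5437 -.2798 .2
```

```text
time: 1.35
tool_pos: [0.4233, 0.0518, 0.2452]
tcp_rot: [0.979, 1.34, -0.978]
wrist_force: [1.4, 0.2, 1.3]
width: 0.993
time: 1.77
tool_pos: [0.4934, -0.1431, 0.2217]
tcp_rot: [0.979, 1.34, -0.979]
wrist_force: [0.9, 0.8, 0.5]
width: 0.748
dp cm [ 2.17  0.65 14.55] | 14.7 rot [ 0.006 -0.     0.   ]
[ 0.4934 -0.1431  0.2217] q6 -0.64 F [0.9 0.8 0.5] w 6.39
```

```bash
python3 -m creep '[{"grip":5.5,"dp":[2.2,0.65,14.5],"rotation":[0.006,0,0]},{"grip":5.5,"dp":[2.2,0.65,14.5],"rotation":[0.006,0,0]},{"grip":5.5,"dp":[2.2,0.65,14.5],"rotation":[0.006,0,0]},{"grip":5.5,"dp":[2.2,0.65,14.5],"rotation":[0.006,0,0]},{"grip":5.5,"dp":[2.2,0.65,14.5],"rotation":[0.006,0,0]}]'; python3 -m creep '[{"grip":5.5,"dp":[5,0,0],"rotation":[0,0,0]},{"grip":5.5,"dp":[10,0,0],"rotation":[0,0,0]},{"grip":5.5,"dp":[12,0,0],"rotation":[0,0,0]},{"grip":5.5,"dp":[12,0,0],"rotation":[0,0,0]}]'; python3 d.py s .5437 -.2798 .018; python3 - <<'E'
from h import *
shot("side","side1");shot("top","top1")
crop("pics/side1.png","pics/s3.png",270,180,130,110,6)
crop("pics/top1.png","pics/t3.png",290,140,120,90,6)
E
```

```text
time: 2.18
tool_pos: [0.5441, -0.2813, 0.1984]
tcp_rot: [0.985, 1.337, -0.987]
wrist_force: [-0.5, 0.5, 0.0]
width: 0.643
time: 2.52
tool_pos: [0.5371, -0.2729, 0.0713]
tcp_rot: [0.984, 1.355, -0.987]
wrist_force: [-1.9, 0.5, -1.2]
width: 0.644
dp cm [5.32 0.49 0.92] | 5.4 rot [ 0.    -0.012  0.011]
[ 0.5371 -0.2729  0.0713] q6 -0.81 F [-1.9  0.5 -1.2] w 5.5
```

View pics/s3.png

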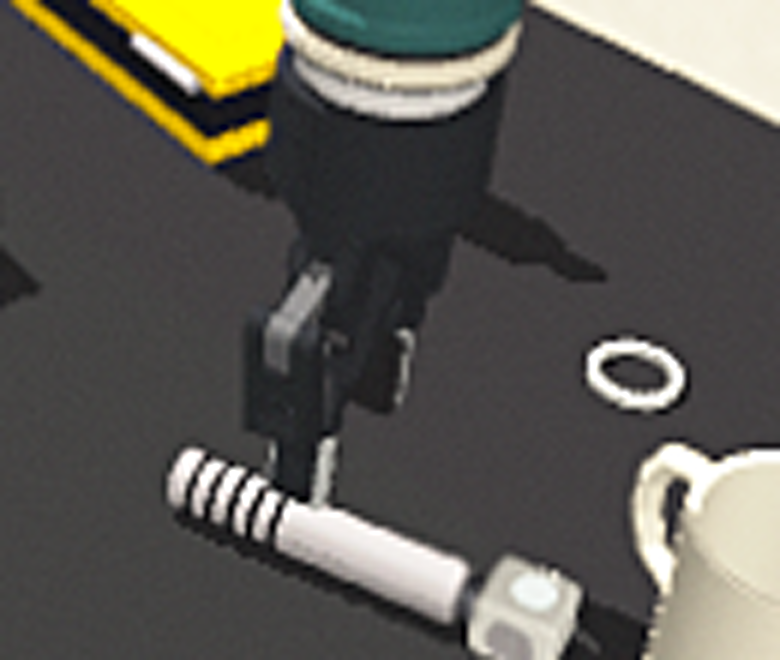

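View pics/t3.png

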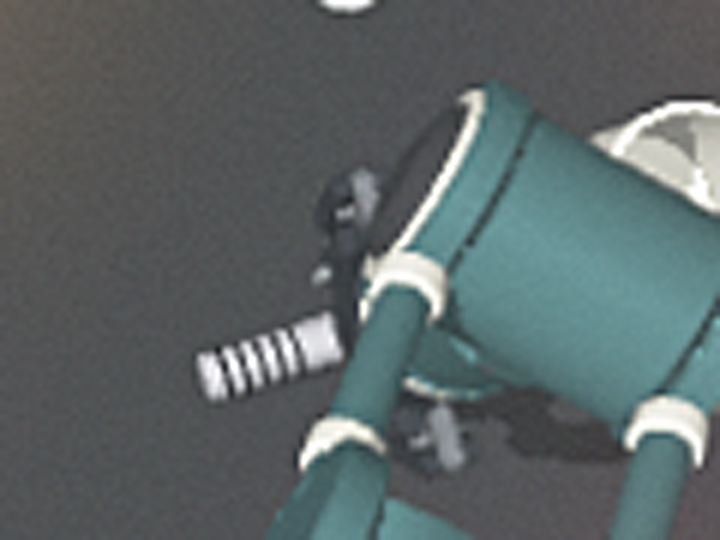

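```bash
python3 d.py s .5437 -.2798 .018
```

```text
dp cm [6.07 0.05 0.47] | 6.1 rot [ 0.001 -0.004  0.003]
[ 0.5421 -0.2757  0.0788] q6 -0.81 F [ 0.4 -1.   0.7] w 5.52
```

```bash
python3 -m creep '[{"grip":5.0,"dp":[2,0,0],"rotation":[0,0,0]},{"grip":5.0,"dp":[2,0,0],"rotation":[0,0,0]},{"grip":5.0,"dp":[2,0,0],"rotation":[0,0,0]}]'; python3 d.py s .5437 -.2798 .018
```

```text
time: 2.87
tool_pos: [0.5448, -0.2773, 0.0626]
tcp_rot: [0.983, 1.335, -0.982]
wrist_force: [0.1, 0.8, -0.2]
width: 0.584
dp cm [ 4.46 -0.18  0.2 ] | 4.5 rot [ 0.001  0.002 -0.002]
[ 0.5448 -0.2773  0.0626] q6 -0.82 F [ 0.1  0.8 -0.2] w 4.99
```

```bash
python3 -m creep '[{"grip":5.0,"dp":[1.5,-0.1,0.2],"rotation":[0,0,0]},{"grip":5.0,"dp":[3,-0.1,0.2],"rotation":[0,0,0]},{"grip":5.0,"dp":[4.2,-0.1,0.2],"rotation":[0,0,0]},{"grip":5.0,"dp":[4.2,-0.1,0.2],"rotation":[0,0,0]},{"grip":5.0,"dp":[4.2,-0.1,0.2],"rotation":[0,0,0]}]'; python3 d.py s .5437 -.2798 .018
```

```text
time: 3.28
tool_pos: [0.5435, -0.2793, 0.0189]
tcp_rot: [0.983, 1.338, -0.983]
wrist_force: [0.4, 0.5, -0.0]
width: 0.584
dp cm [0.09 0.   0.05] | 0.1 rot [ 0. -0.  0.]
[ 0.5435 -0.2793  0.0189] q6 -0.82 F [ 0.4  0.5 -0. ] w 4.99
```

```bash
python3 -m creep '[{"grip":2.0,"dp":[0.1,0,0],"rotation":[0,0,0]},{"grip":2.0,"dp":[0.1,0,0],"rotation":[0,0,0]},{"grip":2.0,"dp":[0.1,0,0],"rotation":[0,0,0]},{"grip":2.0,"dp":[0.1,0,0],"rotation":[0,0,0]},{"grip":2.0,"dp":[0.1,0,0],"rotation":[0,0,0]}]' 50;python3 -m creep '[{"grip":2.0,"dp":[0,0,0],"rotation":[0,0,0]},{"grip":2.0,"dp":[0,0,0],"rotation":[0,0,0]},{"grip":2.0,"dp":[0,0,0],"rotation":[0,0,0]}]'; python3 d.py s .5437 -.2798 .018
```

```text
time: 3.7
tool_pos: [0.5443, -0.2799, 0.0188]
tcp_rot: [0.983, 1.335, -0.983]
wrist_force: [-1.1, 0.8, 5.7]
width: 0.26
time: 3.95
tool_pos: [0.5443, -0.2798, 0.0188]
tcp_rot: [0.983, 1.335, -0.983]
wrist_force: [-1.2, 0.2, 6.2]
width: 0.262
dp cm [ 0.08 -0.06 -0.02] | 0.1 rot [ 0.     0.001 -0.001]
[ 0.5443 -0.2798  0.0188] q6 -0.82 F [-1.2  0.2  6.2] w 2.23
```

```bash
python3 -m creep '[{"grip":2.0,"dp":[-1,0,0],"rotation":[0,0,0]},{"grip":2.0,"dp":[-2,0,0],"rotation":[0,0,0]},{"grip":2.0,"dp":[-4,0,0],"rotation":[0,0,0]},{"grip":2.0,"dp":[-7,0,0],"rotation":[0,0,0]},{"grip":2.0,"dp":[-7,0,0],"rotation":[0,0,0]}]' 60;python3 -m creep '[{"grip":2.0,"dp":[-5,0,0],"rotation":[0,0,0]},{"grip":2.0,"dp":[-7,0,0],"rotation":[0,0,0]},{"grip":2.0,"dp":[-7,0,0],"rotation":[0,0,0]}]'; python3 d.py c .5323 .071 .15;python3 - <<'E'
from h import *
shot("side","side2")
crop("pics/side2.png","pics/s4.png",270,140,130,130,5)
E
```

```text
time: 4.37
tool_pos: [0.547, -0.2813, 0.0936]
tcp_rot: [0.983, 1.328, -0.981]
wrist_force: [1.4, -1.2, -2.1]
width: 0.257
time: 4.62
tool_pos: [0.5473, -0.2815, 0.1647]
tcp_rot: [0.983, 1.325, -0.98]
wrist_force: [1.1, -0.8, -0.6]
width: 0.256
dp cm [  1.24   9.07 -34.1 ] | 35.3 rot [ 0.422  0.007 -0.01 ]
[ 0.5473 -0.2815  0.1647] q6 -0.82 F [ 1.1 -0.8 -0.6] w 2.19
```

View pics/s4.png

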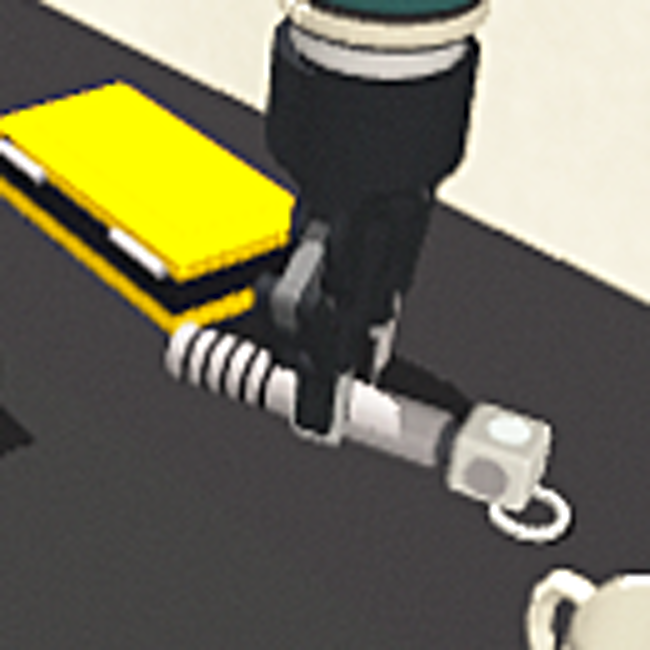

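```bash
python3 -m creep '[{"grip":2.0,"dp":[0,9.1,-34],"rotation":[0.42,0,0]},{"grip":2.0,"dp":[0,9.1,-34],"rotation":[0.42,0,0]},{"grip":2.0,"dp":[0,9.1,-34],"rotation":[0.42,0,0]},{"grip":2.0,"dp":[0,9.1,-34],"rotation":[0.42,0,0]},{"grip":2.0,"dp":[0,9.1,-34],"rotation":[0.42,0,0]}]' ; python3 d.py c .5323 .071 .15
```

```text
time: 5.08
tool_pos: [0.5329, -0.073, 0.1549]
tcp_rot: [1.296, 1.153, -1.3]
wrist_force: [0.7, 0.2, -2.8]
width: 0.254
dp cm [  0.5   -1.79 -14.29] | 14.4 rot [-0.001 -0.     0.004]
[ 0.5329 -0.073   0.1549] q6 -0.06 F [ 0.7  0.2 -2.8] w 2.17
```

```bash
python3 -m creep '[{"grip":2.0,"dp":[0,-1.8,-14.3],"rotation":[0,0,0]},{"grip":2.0,"dp":[0,-1.8,-14.3],"rotation":[0,0,0]},{"grip":2.0,"dp":[0,-1.8,-14.3],"rotation":[0,0,0]},{"grip":2.0,"dp":[0,-1.8,-14.3],"rotation":[0,0,0]},{"grip":2.0,"dp":[0,-1.8,-14.3],"rotation":[0,0,0]}]' ; python3 -m creep '[{"grip":2.0,"dp":[4,0,0],"rotation":[0,0,0]},{"grip":2.0,"dp":[6,0,0],"rotation":[0,0,0]},{"grip":2.0,"dp":[6,0,0],"rotation":[0,0,0]},{"grip":2.0,"dp":[6,0,0],"rotation":[0,0,0]}]'; python3 d.py c .5323 .071 .03;python3 - <<'E'
from h import *
shot("side","side3");shot("top","top3")
crop("pics/side3.png","pics/s5.png",165,100,130,140,5)
crop("pics/top3.png","pics/t5.png",175,155,110,100,6)
E
```

```text
time: 5.5
tool_pos: [0.5318, 0.0734, 0.155]
tcp_rot: [1.291, 1.158, -1.294]
wrist_force: [-0.1, -0.3, -2.7]
width: 0.256
time: 5.83
tool_pos: [0.5311, 0.0686, 0.0945]
tcp_rot: [1.291, 1.155, -1.301]
wrist_force: [0.6, -0.6, -2.5]
width: 0.253
dp cm [ 6.45  0.14 -0.26] | 6.5 rot [0.002 0.002 0.006]
[0.5311 0.0686 0.0945] q6 0.2 F [ 0.6 -0.6 -2.5] w 2.16
```

View pics/s5.png

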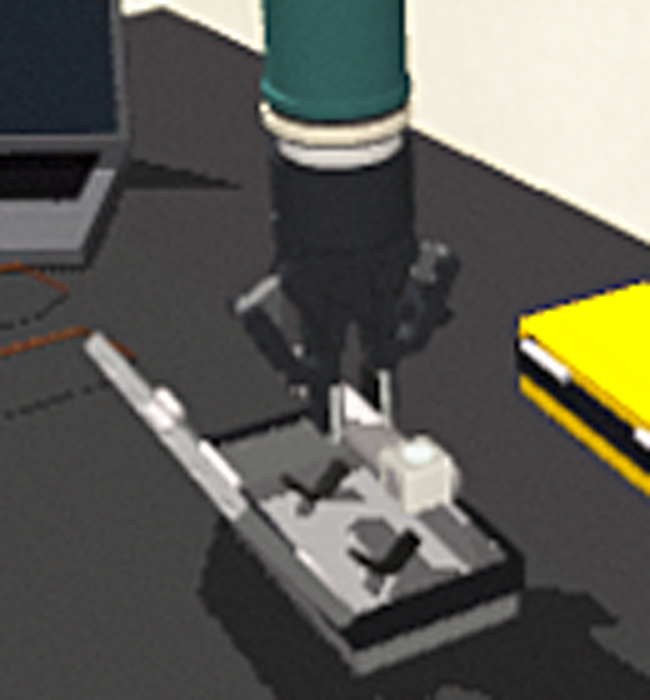

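View pics/t5.png

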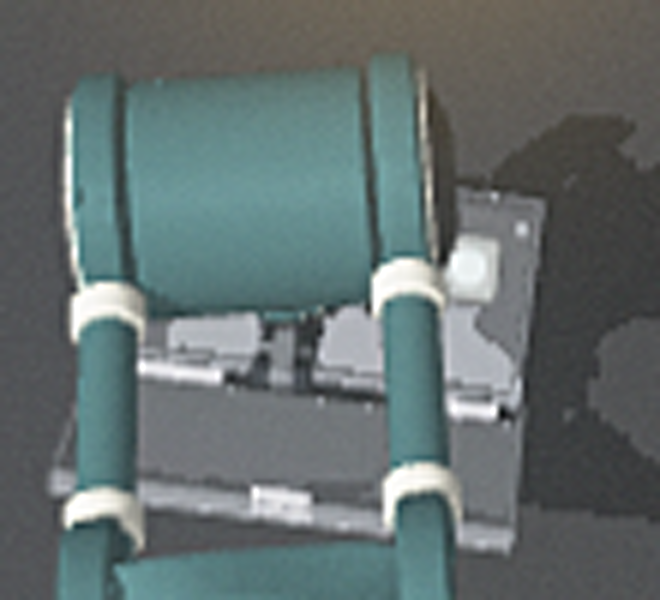

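```bash
python3 d.py c .5323 .071 .03;python3 - <<'E'
from h import *
p=atz("top",253.25,199.25,.10)-ORG;print(p@XD,p@YD)
t=bot.read_state()['tool_pos']-ORG;print(t@XD,t@YD)
E
```

```text
dp cm [ 6.78 -0.23 -0.19] | 6.8 rot [ 0.002  0.    -0.001]
[0.5344 0.0688 0.0978] q6 0.2 F [-0.2  0.2 -2.8] w 2.19
-0.008580553140364709 0.06793938991751543
-0.007649305380404998 -0.008070960553806357
```

```bash
python3 -m creep '[{"grip":2.0,"dp":[2,-0.2,-0.25],"rotation":[0,0,0]},{"grip":2.0,"dp":[3.5,-0.2,-0.25],"rotation":[0,0,0]},{"grip":2.0,"dp":[5,-0.2,-0.25],"rotation":[0,0,0]},{"grip":2.0,"dp":[5.5,-0.2,-0.25],"rotation":[0,0,0]},{"grip":2.0,"dp":[5.5,-0.2,-0.25],"rotation":[0,0,0]}]'; python3 d.py c .5324 .072 .028
```

```text
time: 6.35
tool_pos: [0.5321, 0.0717, 0.0423]
tcp_rot: [1.295, 1.152, -1.296]
wrist_force: [-0.5, 0.2, -2.7]
width: 0.252
dp cm [ 1.43  0.03 -0.03] | 1.4 rot [0.002 0.    0.001]
[0.5321 0.0717 0.0423] q6 0.21 F [-0.5  0.2 -2.7] w 2.15
```

```bash
python3 -m creep '[{"grip":2.0,"dp":[0.4,0,0],"rotation":[0,0,0]},{"grip":2.0,"dp":[0.8,0,0],"rotation":[0,0,0]},{"grip":2.0,"dp":[1.1,0,0],"rotation":[0,0,0]},{"grip":2.0,"dp":[1.1,0,0],"rotation":[0,0,0]}]'; python3 d.py c .5324 .072 .028
```

```text
time: 6.68
tool_pos: [0.5322, 0.072, 0.0313]
tcp_rot: [1.295, 1.151, -1.295]
wrist_force: [-0.2, 0.7, -3.6]
width: 0.256
dp cm [ 0.33  0.02 -0.  ] | 0.3 rot [ 0.002 -0.    -0.   ]
[0.5322 0.072  0.0313] q6 0.21 F [-0.2  0.7 -3.6] w 2.19
```

```bash
python3 -m creep '[{"grip":2.0,"dp":[0.1,0,0],"rotation":[0,0,0]},{"grip":2.0,"dp":[0.2,0,0],"rotation":[0,0,0]},{"grip":2.0,"dp":[0.2,0,0],"rotation":[0,0,0]}]'; python3 -m creep '[{"grip":2.0,"dp":[0.1,0,0],"rotation":[0,0,0]},{"grip":2.0,"dp":[0.1,0,0],"rotation":[0,0,0]}]'
```

```text
time: 6.93
tool_pos: [0.5324, 0.0721, 0.0296]
tcp_rot: [1.295, 1.151, -1.294]
wrist_force: [-1.5, -0.2, -0.6]
width: 0.255
time: 7.1
tool_pos: [0.5324, 0.0722, 0.0293]
tcp_rot: [1.295, 1.152, -1.295]
wrist_force: [-2.7, 0.8, 5.3]
width: 0.255
```

```bash
python3 -m creep '[{"grip":2.6,"dp":[0,0,0],"rotation":[0,0,0]},{"grip":3.0,"dp":[0,0,0],"rotation":[0,0,0]},{"grip":3.6,"dp":[0,0,0],"rotation":[0,0,0]},{"grip":3.8,"dp":[0,0,0],"rotation":[0,0,0]},{"grip":3.8,"dp":[0,0,0],"rotation":[0,0,0]}]'; python3 -m creep '[{"grip":3.8,"dp":[0,0,0],"rotation":[0,0,0]},{"grip":3.8,"dp":[0,0,0],"rotation":[0,0,0]},{"grip":3.8,"dp":[-1,0,0],"rotation":[0,0,0]},{"grip":3.8,"dp":[-3,0,0],"rotation":[0,0,0]},{"grip":3.8,"dp":[-6,0,0],"rotation":[0,0,0]}]';  python3 -m creep '[{"grip":3.8,"dp":[-4,0,0],"rotation":[0,0,0]},{"grip":3.8,"dp":[-8,0,0],"rotation":[0,0,0]},{"grip":3.8,"dp":[-12,0,0],"rotation":[0,0,0]},{"grip":3.8,"dp":[-12,0,0],"rotation":[0,0,0]}]'; python3 - <<'E'
from h import *
shot("side","side4");shot("top","top4")
crop("pics/side4.png","pics/s6.png",165,100,130,140,5)
crop("pics/top4.png","pics/t6.png",175,155,110,100,6)
E
```

```text
time: 7.52
tool_pos: [0.5324, 0.0721, 0.0284]
tcp_rot: [1.295, 1.151, -1.294]
wrist_force: [0.1, -0.9, 0.4]
width: 0.441
time: 7.93
tool_pos: [0.5295, 0.0718, 0.0867]
tcp_rot: [1.291, 1.155, -1.3]
wrist_force: [0.6, -0.6, 0.3]
width: 0.448
time: 8.27
tool_pos: [0.5378, 0.0726, 0.2192]
tcp_rot: [1.305, 1.141, -1.281]
wrist_force: [1.4, 0.5, 0.4]
width: 0.443
```

View pics/s6.png

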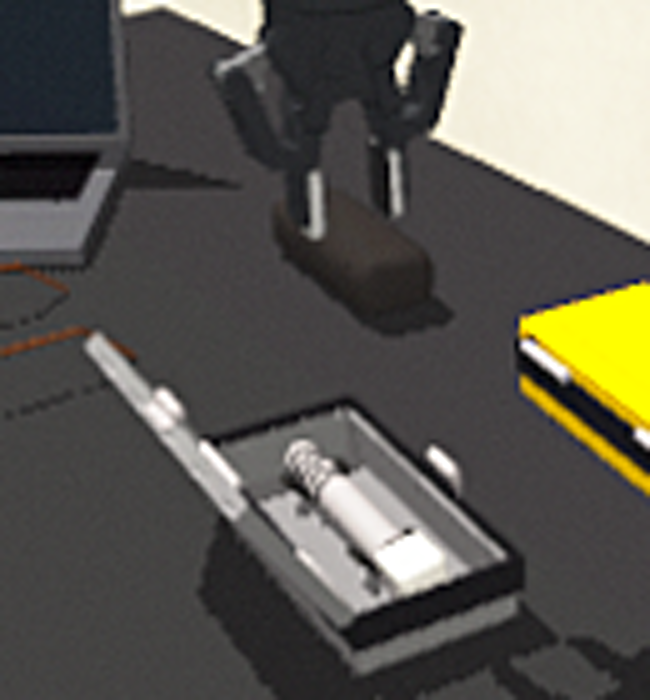

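View pics/t6.png

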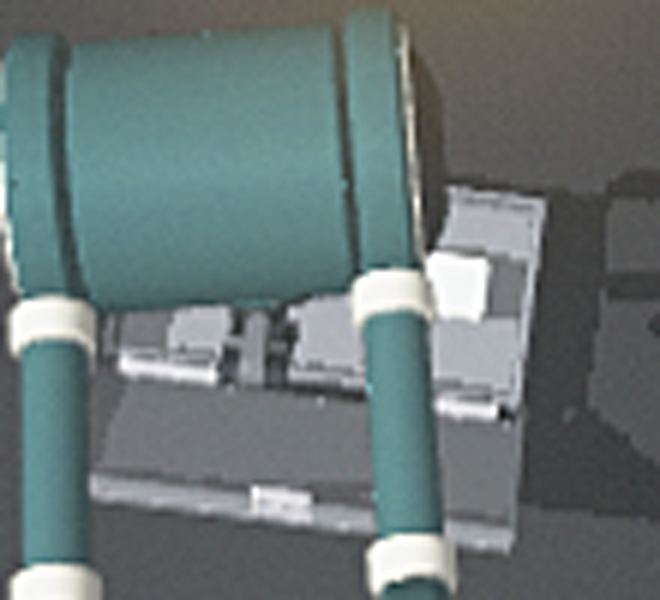

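```bash
python3 - <<'E'
from h import *
p=atz("top",175+462.5/6-.5,155+285.5/6-.5,.037)-ORG;print("head",p@XD,p@YD,"expect -.006 .064")
im=cv2.imread("pics/s6.png")
P=[cw(-.006+a,-.01+b,.037) for a,b in((-.015,.058),(-.015,.09),(.015,.09),(.015,.058))]+[cw(-.006,-.08,.033),cw(-.006,.04,.033)]
q=((proj("side",P)-[165,100]+.5)*5).round().astype(int)
cv2.polylines(im,[q[:4]],True,(0,0,255),1);cv2.polylines(im,[q[4:]],False,(0,255,0),1)
cv2.imwrite("pics/s7.png",cv2.resize(im[400:680,180:560],None,fx=2,fy=2))
E
```

```text
head -0.0031109440901118885 0.06425111387247372 expect -.006 .064
```

View pics/s7.png

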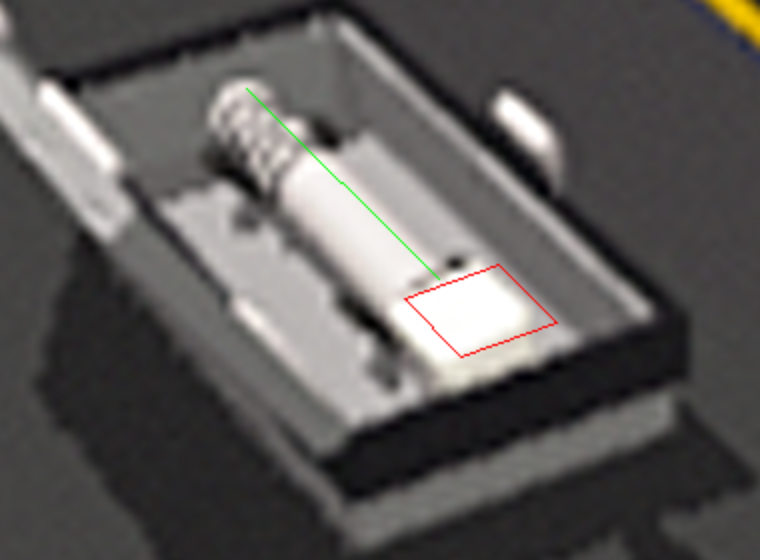

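```bash
python3 - <<'E'
from h import *
print(cw(.136,0,0))
for sg in(1,-1):
    p,Rm=tgt(YD*sg,cw(.136,0,.21)); delta(p,Rm)
E
```

```text
[0.39076618 0.0778823  0.        ]
dp cm [  0.12 -14.3    1.11] | 14.3 rot [ 1.573 -0.006 -0.004]
dp cm [  0.12 -14.3    1.11] | 14.3 rot [-1.569  0.004 -0.006]
```

```bash
python3 -m creep '[{"grip":0,"dp":[0,-14.3,1.1],"rotation":[-1.57,0,0]},{"grip":0,"dp":[0,-14.3,1.1],"rotation":[-1.57,0,0]},{"grip":0,"dp":[0,-14.3,1.1],"rotation":[-1.57,0,0]},{"grip":0,"dp":[0,-14.3,1.1],"rotation":[-1.57,0,0]},{"grip":0,"dp":[0,-14.3,1.1],"rotation":[-1.57,0,0]}]' 40; cat > e.py <<'E'
from h import *
import sys
# e.py xc yc z  in case frame
a=[float(v) for v in sys.argv[1:4]]
p,Rm=tgt(-YD,cw(*a));delta(p,Rm)
s=bot.read_state();t=s['tool_pos']-ORG;F=s['wrist_force']
print('case',(t@XD).round(4),(t@YD).round(4),t[2].round(4),'F',(F@XD).round(1),(F@YD).round(1),F[2].round(1),'q',s['q'].round(2),'w',round(s['width'],3))
E
python3 e.py .136 0 .21
```

```text
time: 8.78
tool_pos: [0.3831, 0.0776, 0.2054]
tcp_rot: [0.82, 1.415, -0.826]
wrist_force: [0.1, 0.1, -0.0]
width: -0.0
dp cm [-0.46  0.68  0.35] | 0.9 rot [-0.937 -0.005  0.004]
case 0.1436 0.0012 0.2054 F -0.1 -0.2 -0.0 q [ 0.14 -0.27  2.21  0.    1.21 -0.38] w -0.0
```

```bash
python3 -m creep '[{"grip":0,"dp":[0,0,0],"rotation":[-0.94,0,0]},{"grip":0,"dp":[0,0,0],"rotation":[-0.94,0,0]},{"grip":0,"dp":[0,0,0],"rotation":[-0.94,0,0]},{"grip":0,"dp":[0,0,0],"rotation":[-0.94,0,0]},{"grip":0,"dp":[0,0,0],"rotation":[-0.94,0,0]}]';python3 -m creep '[{"grip":0,"dp":[0,0,0],"rotation":[-0.31,0,0]},{"grip":0,"dp":[0,0,0],"rotation":[-0.31,0,0]},{"grip":0,"dp":[0,0,0],"rotation":[-0.31,0,0]},{"grip":0,"dp":[0,0,0],"rotation":[-0.31,0,0]}]'
python3 e.py .136 0 .21;python3 - <<'E'
from h import *
shot("side","side5");shot("top","top5")
crop("pics/side5.png","pics/s8.png",165,70,125,170,4)
crop("pics/top5.png","pics/t8.png",175,155,110,100,6)
E
```

```text
time: 9.2
tool_pos: [0.3873, 0.0776, 0.2065]
tcp_rot: [0.338, 1.548, -0.34]
wrist_force: [-0.1, 0.5, 0.3]
width: 0.003
time: 9.53
tool_pos: [0.3875, 0.0776, 0.2066]
tcp_rot: [0.099, 1.572, -0.1]
wrist_force: [0.3, -0.9, -0.9]
width: -0.0
dp cm [-0.34  0.07  0.32] | 0.5 rot [-0.007 -0.003  0.001]
case 0.1393 0.0006 0.2066 F -0.4 0.9 -0.9 q [ 0.13 -0.26  2.2  -0.    1.2  -1.31] w -0.0
```

View pics/s8.png

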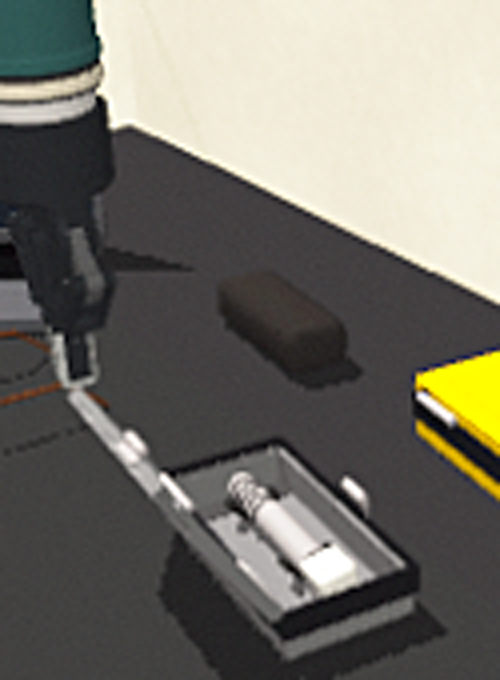

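View pics/t8.png

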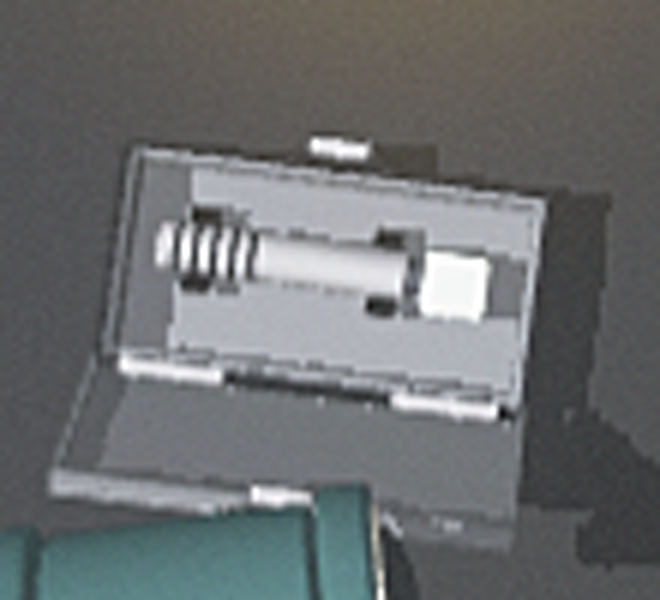

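```bash
python3 - <<'E'
from h import *
for x,y,z in((158,245,.021),(408,272,.021),(455,285,.037)):
    p=atz("top",175+(x+.5)/6-.5,155+(y+.5)/6-.5,z)-ORG;print((p@XD).round(4),(p@YD).round(4))
E
```

```text
-0.0047 -0.0833
-0.0068 0.0376
-0.0027 0.0609
```

```bash
python3 -m creep '[{"grip":0,"dp":[3,0,-0.1],"rotation":[0,0,0]},{"grip":0,"dp":[6,0,-0.1],"rotation":[0,0,0]},{"grip":0,"dp":[9,0,-0.1],"rotation":[0,0,0]},{"grip":0,"dp":[9,0,-0.1],"rotation":[0,0,0]},{"grip":0,"dp":[9,0,-0.1],"rotation":[0,0,0]}]'
python3 e.py .136 0 .114;python3 - <<'E'
from h import *
shot("side","side6")
crop("pics/side6.png","pics/s9.png",155,110,125,120,6)
E
```

```text
time: 10.05
tool_pos: [0.3856, 0.0777, 0.1166]
tcp_rot: [0.1, 1.574, -0.102]
wrist_force: [0.5, 1.1, -0.8]
width: -0.0
dp cm [0.26 0.09 0.51] | 0.6 rot [-0.01  -0.005  0.001]
case 0.1411 0.0008 0.1166 F -0.4 -1.2 -0.8 q [ 0.14 -0.16  2.3   0.    1.01 -1.31] w -0.0
```

View pics/s9.png

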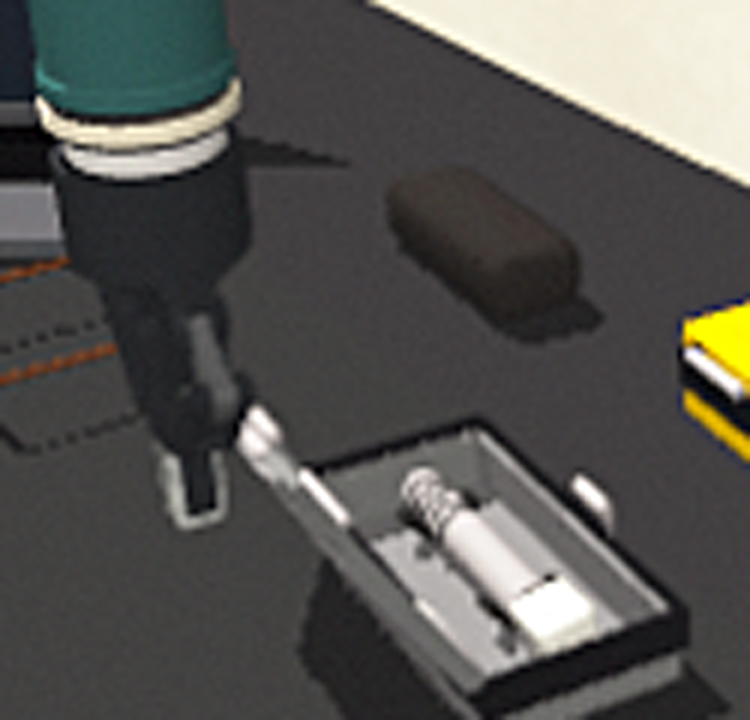

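```bash
python3 -m creep '[{"grip":0,"dp":[0,0,1],"rotation":[0,0,0]},{"grip":0,"dp":[0,0,2],"rotation":[0,0,0]},{"grip":0,"dp":[0,0,3],"rotation":[0,0,0]},{"grip":0,"dp":[0,0,4],"rotation":[0,0,0]},{"grip":0,"dp":[0,0,5],"rotation":[0,0,0]}]'
python3 e.py .052 0 .125
```

```text
time: 10.52
tool_pos: [0.4396, 0.0715, 0.1195]
tcp_rot: [0.101, 1.566, -0.1]
wrist_force: [-9.2, 1.0, 26.3]
width: -0.002
dp cm [-0.55  0.08  3.47] | 3.5 rot [-0.009  0.002 -0.001]
case 0.0867 0.0005 0.1195 F 9.3 0.1 26.3 q [ 0.11 -0.06  2.21  0.    0.99 -1.34] w -0.002
```

```bash
python3 -m creep '[{"grip":0,"dp":[-1,0,-0.5],"rotation":[0,0,0]}]'
python3 e.py .052 0 .125;python3 - <<'E'
from h import *
shot("side","side7")
crop("pics/side7.png","pics/s10.png",155,110,125,120,6)
E
```

```text
time: 10.6
tool_pos: [0.4357, 0.0719, 0.1286]
tcp_rot: [0.101, 1.566, -0.101]
wrist_force: [1.0, -0.5, 0.8]
width: -0.004
dp cm [0.37 0.1  3.87] | 3.9 rot [-0.009  0.002 -0.   ]
case 0.0907 0.0006 0.1286 F -1.0 0.3 0.8 q [ 0.11 -0.08  2.2  -0.    1.01 -1.33] w -0.004
```

View pics/s10.png

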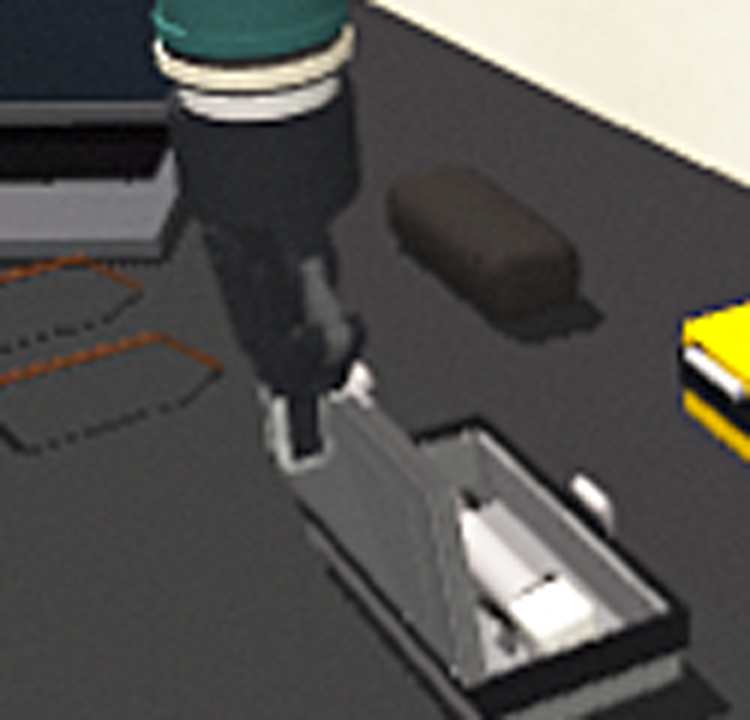

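```bash
python3 -m creep '[{"grip":0,"dp":[-1,0,0],"rotation":[0,0,0]},{"grip":0,"dp":[-1.8,0,0],"rotation":[0,0,0]},{"grip":0,"dp":[-1.8,0,0.5],"rotation":[0,0,0]}]'
python3 e.py .052 0 .148; python3 -m creep '[{"grip":0,"dp":[0,0,0.5],"rotation":[0,0,0]},{"grip":0,"dp":[0,0,1],"rotation":[0,0,0]}]'; python3 e.py .052 0 .148
```

```text
time: 10.9
tool_pos: [0.4381, 0.0718, 0.1483]
tcp_rot: [0.1, 1.566, -0.1]
wrist_force: [0.9, 0.5, 0.2]
width: -0.003
dp cm [0.04 0.07 3.62] | 3.6 rot [-0.008  0.003 -0.001]
case 0.0882 0.0004 0.1483 F -0.8 -0.6 0.2 q [ 0.11 -0.1   2.18  0.    1.05 -1.34] w -0.003
time: 11.07
tool_pos: [0.4475, 0.0703, 0.1464]
tcp_rot: [0.1, 1.568, -0.1]
wrist_force: [-1.2, 0.5, 1.9]
width: 0.002
dp cm [-0.16  0.1   2.67] | 2.7 rot [-0.008  0.    -0.   ]
case 0.0787 0.0007 0.1464 F 1.2 -0.3 1.9 q [ 0.1  -0.08  2.17  0.    1.05 -1.34] w 0.002
```

```bash
python3 -m creep '[{"grip":0,"dp":[0,0,0.6],"rotation":[0,0,0]},{"grip":0,"dp":[0,0,1.2],"rotation":[0,0,0]},{"grip":0,"dp":[0,0,1.8],"rotation":[0,0,0]}]'; python3 e.py .032 0 .148; python3 -m creep '[{"grip":0,"dp":[0,0,0.6],"rotation":[0,0,0]},{"grip":0,"dp":[0,0,1.2],"rotation":[0,0,0]}]'; python3 e.py .022 0 .148;python3 - <<'E'
from h import *
shot("side","side8")
crop("pics/side8.png","pics/s11.png",155,110,125,120,6)
E
```

```text
time: 11.32
tool_pos: [0.4656, 0.0679, 0.1459]
tcp_rot: [0.1, 1.569, -0.1]
wrist_force: [-1.1, 0.0, 0.6]
width: 0.007
dp cm [-0.21  0.12  2.85] | 2.9 rot [-0.009 -0.001  0.   ]
case 0.0606 0.001 0.1459 F 1.1 0.1 0.6 q [ 0.09 -0.04  2.13  0.    1.05 -1.35] w 0.007
time: 11.48
tool_pos: [0.4774, 0.0663, 0.1457]
tcp_rot: [0.1, 1.57, -0.101]
wrist_force: [-1.2, -0.3, -0.2]
width: 0.001
dp cm [-0.23  0.14  2.66] | 2.7 rot [-0.009 -0.001  0.   ]
case 0.0487 0.0011 0.1457 F 1.1 0.4 -0.2 q [ 0.09 -0.02  2.11 -0.    1.05 -1.36] w 0.001
```

View pics/s11.png

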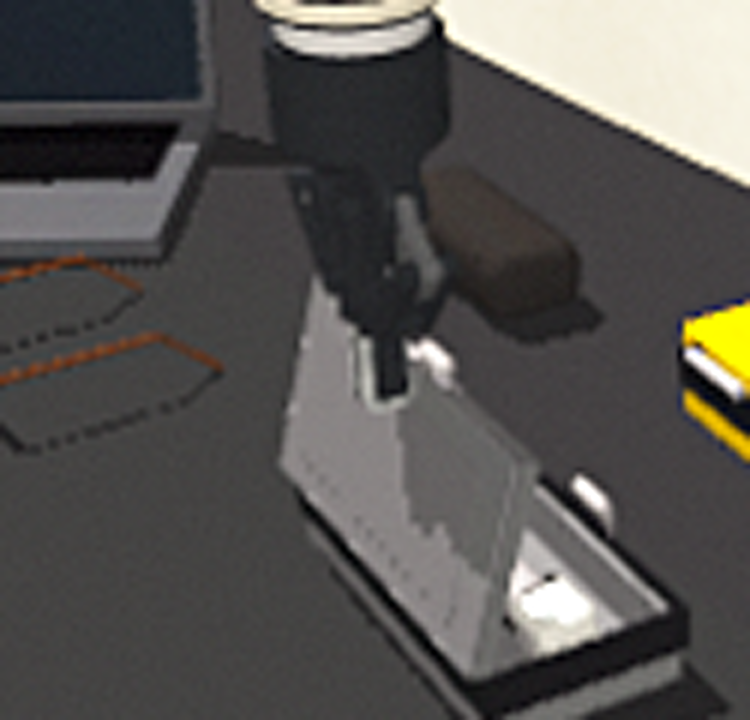

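```bash
python3 -m creep '[{"grip":0,"dp":[-0.1,0.1,0.7],"rotation":[0,0,0]},{"grip":0,"dp":[0.1,0.1,1.4],"rotation":[0,0,0]},{"grip":0,"dp":[0.4,0.1,2.1],"rotation":[0,0,0]},{"grip":0,"dp":[0.6,0.1,2.6],"rotation":[0,0,0]}]'; python3 e.py .0089 0 .132
```

```text
time: 11.87
tool_pos: [0.5044, 0.0641, 0.1403]
tcp_rot: [0.1, 1.567, -0.1]
wrist_force: [-0.6, -0.6, 0.6]
width: -0.003
dp cm [0.84 0.03 1.26] | 1.5 rot [-0.009  0.001 -0.   ]
case 0.0216 0.0002 0.1403 F 0.5 0.6 0.6 q [ 0.08  0.04  2.06 -0.    1.04 -1.37] w -0.003
```

```bash
python3 -m creep '[{"grip":0,"dp":[0.4,0,0.6],"rotation":[0,0,0]},{"grip":0,"dp":[0.8,0,1.2],"rotation":[0,0,0]},{"grip":0,"dp":[1.4,0,1.9],"rotation":[0,0,0]},{"grip":0,"dp":[2.0,0,2.5],"rotation":[0,0,0]}]'; python3 e.py -.015 0 .105;python3 - <<'E'
from h import *
shot("side","side9")
crop("pics/side9.png","pics/s12.png",155,110,125,120,6)
E
```

```text
time: 12.2
tool_pos: [0.5288, 0.0609, 0.1199]
tcp_rot: [0.1, 1.568, -0.1]
wrist_force: [0.1, -0.1, 1.1]
width: 0.004
dp cm [1.49 0.06 1.19] | 1.9 rot [-0.009  0.001 -0.   ]
case -0.0031 0.0005 0.1199 F -0.1 0.1 1.1 q [ 0.07  0.11  2.03 -0.    1.   -1.38] w 0.004
```

View pics/s12.png

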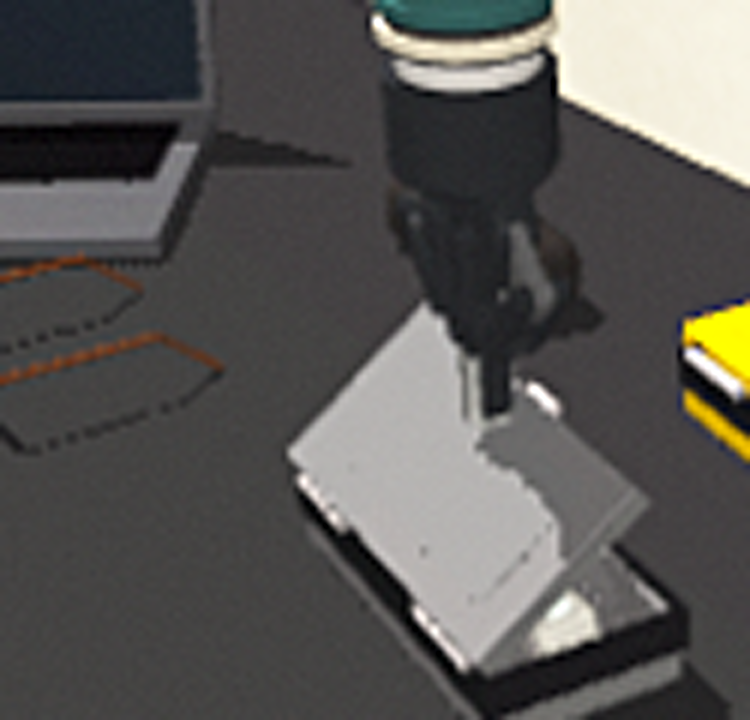

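```bash
python3 -m creep '[{"grip":0,"dp":[0.7,0,0.6],"rotation":[0,0,0]},{"grip":0,"dp":[1.4,0,1.2],"rotation":[0,0,0]},{"grip":0,"dp":[2.0,0,1.6],"rotation":[0,0,0]},{"grip":0,"dp":[2.6,0,2.0],"rotation":[0,0,0]}]'; python3 e.py -.027 0 .083
```

```text
time: 12.58
tool_pos: [0.5477, 0.0583, 0.0933]
tcp_rot: [0.1, 1.569, -0.1]
wrist_force: [-0.4, 0.8, 0.9]
width: 0.001
dp cm [1.03 0.08 0.49] | 1.1 rot [-0.009 -0.001  0.   ]
case -0.0221 0.0007 0.0933 F 0.5 -0.7 0.9 q [ 0.06  0.18  2.01 -0.    0.95 -1.38] w 0.001
```

```bash
python3 -m creep '[{"grip":0,"dp":[0.5,0,0.4],"rotation":[0,0,0]},{"grip":0,"dp":[0.9,0,0.7],"rotation":[0,0,0]},{"grip":0,"dp":[0.9,0,0.8],"rotation":[0,0,0]}]'; python3 e.py -.03 0 .08;  python3 -m creep '[{"grip":0,"dp":[0.2,0,0],"rotation":[0,0,0]},{"grip":0,"dp":[0.3,0,0],"rotation":[0,0,0]}]'; python3 e.py -.03 0 .08
```

```text
time: 12.83
tool_pos: [0.5555, 0.0573, 0.0842]
tcp_rot: [0.1, 1.57, -0.101]
wrist_force: [-0.2, -0.1, 0.6]
width: 0.001
dp cm [0.42 0.08 0.  ] | 0.4 rot [-0.009 -0.001  0.   ]
case -0.03 0.0008 0.0842 F 0.2 0.1 0.6 q [ 0.06  0.2   2.   -0.    0.94 -1.38] w 0.001
time: 13.0
tool_pos: [0.5559, 0.0574, 0.0824]
tcp_rot: [0.1, 1.568, -0.1]
wrist_force: [0.0, -0.4, 0.4]
width: 0.0
dp cm [ 0.24  0.07 -0.04] | 0.3 rot [-0.009  0.001 -0.   ]
case -0.0304 0.0007 0.0824 F -0.1 0.4 0.4 q [ 0.06  0.2   2.   -0.    0.93 -1.38] w 0.0
```

Now slow pressing, 1 mm at a time.

```bash
python3 -m creep '[{"grip":0,"dp":[0.15,0,0],"rotation":[0,0,0]},{"grip":0,"dp":[0.2,0,0],"rotation":[0,0,0]}]'; python3 e.py -.03 0 .08;  python3 -m creep '[{"grip":0,"dp":[0.1,0,0],"rotation":[0,0,0]},{"grip":0,"dp":[0.2,0,0],"rotation":[0,0,0]}]'; python3 e.py -.03 0 .08
```

```text
time: 13.17
tool_pos: [0.5556, 0.0574, 0.0805]
tcp_rot: [0.1, 1.568, -0.1]
wrist_force: [-0.1, 0.9, -0.3]
width: 0.0
dp cm [ 0.05  0.07 -0.01] | 0.1 rot [-0.008  0.001 -0.   ]
case -0.0301 0.0007 0.0805 F 0.2 -0.9 -0.3 q [ 0.06  0.21  2.    0.    0.93 -1.38] w 0.0
time: 13.33
tool_pos: [0.5557, 0.0574, 0.0785]
tcp_rot: [0.1, 1.568, -0.1]
wrist_force: [0.0, 0.1, 0.2]
width: 0.001
dp cm [-0.15  0.07 -0.02] | 0.2 rot [-0.009  0.001 -0.   ]
case -0.0302 0.0007 0.0785 F -0.0 -0.1 0.2 q [ 0.06  0.21  2.01 -0.    0.93 -1.38] w 0.001
```

```bash
python3 -m creep '[{"grip":0,"dp":[0.1,0,0],"rotation":[0,0,0]},{"grip":0,"dp":[0.1,0,0],"rotation":[0,0,0]}]'; python3 e.py -.03 0 .08
```

```text
time: 13.5
tool_pos: [0.5554, 0.0574, 0.0771]
tcp_rot: [0.1, 1.569, -0.1]
wrist_force: [-0.4, -0.7, 0.8]
width: 0.002
dp cm [-0.29  0.08  0.01] | 0.3 rot [-0.009 -0.     0.   ]
case -0.0299 0.0008 0.0771 F 0.3 0.7 0.8 q [ 0.06  0.21  2.01  0.    0.93 -1.38] w 0.002
```

```bash
python3 -m creep '[{"grip":0,"dp":[0.1,0,0],"rotation":[0,0,0]},{"grip":0,"dp":[0.1,0,0],"rotation":[0,0,0]}]'; python3 -m creep '[{"grip":0,"dp":[0.1,0,0],"rotation":[0,0,0]},{"grip":0,"dp":[0.1,0,0],"rotation":[0,0,0]}]'; python3 e.py -.03 0 .07
```

```text
time: 13.67
tool_pos: [0.5554, 0.0574, 0.0761]
tcp_rot: [0.1, 1.569, -0.1]
wrist_force: [0.5, 0.6, 1.1]
width: -0.003
time: 13.83
tool_pos: [0.5556, 0.0574, 0.0755]
tcp_rot: [0.1, 1.568, -0.1]
wrist_force: [-0.9, -0.8, 2.6]
width: 0.003
dp cm [ 0.55  0.07 -0.01] | 0.6 rot [-0.008  0.    -0.   ]
case -0.0301 0.0007 0.0755 F 0.8 0.9 2.6 q [ 0.06  0.21  2.01 -0.    0.92 -1.38] w 0.003
```

```bash
python3 -m creep '[{"grip":0,"dp":[0.1,0,0],"rotation":[0,0,0]},{"grip":0,"dp":[0.1,0,0],"rotation":[0,0,0]}]'; python3 e.py -.03 0 .07
```

```text
time: 14.0
tool_pos: [0.5557, 0.0574, 0.0752]
tcp_rot: [0.1, 1.568, -0.1]
wrist_force: [-2.8, -1.0, 7.1]
width: 0.003
dp cm [ 0.52  0.07 -0.02] | 0.5 rot [-0.009 -0.     0.   ]
case -0.0302 0.0007 0.0752 F 2.7 1.3 7.1 q [ 0.06  0.21  2.01 -0.    0.92 -1.38] w 0.003
```

```bash
python3 -m creep '[{"grip":0,"dp":[0.05,0,0],"rotation":[0,0,0]},{"grip":0,"dp":[0.05,0,0],"rotation":[0,0,0]}]'; python3 -m creep '[{"grip":0,"dp":[0.05,0,0],"rotation":[0,0,0]},{"grip":0,"dp":[0.05,0,0],"rotation":[0,0,0]}]'
```

```text
time: 14.17
tool_pos: [0.5557, 0.0574, 0.0751]
tcp_rot: [0.1, 1.568, -0.1]
wrist_force: [-3.7, 0.3, 8.3]
width: -0.001
time: 14.33
tool_pos: [0.5558, 0.0574, 0.075]
tcp_rot: [0.1, 1.568, -0.1]
wrist_force: [-4.4, -0.1, 11.1]
width: 0.002
```

```bash
python3 -m creep '[{"grip":0,"dp":[0.05,0,0],"rotation":[0,0,0]},{"grip":0,"dp":[0.05,0,0],"rotation":[0,0,0]}]'; python3 -m creep '[{"grip":0,"dp":[0.05,0,0],"rotation":[0,0,0]}]'
```

```text
time: 14.5
tool_pos: [0.5558, 0.0574, 0.0748]
tcp_rot: [0.1, 1.568, -0.1]
wrist_force: [-6.3, 0.7, 14.0]
width: -0.003
time: 14.58
tool_pos: [0.5559, 0.0574, 0.0747]
tcp_rot: [0.1, 1.568, -0.1]
wrist_force: [-7.7, 0.3, 16.3]
width: -0.002
```

```bash
python3 e.py -.03 0 .07; python3 - <<'E'
from h import *
shot("side","side10")
crop("pics/side10.png","pics/s13.png",175,130,110,110,7)
shot("top","top10")
E
```

```text
dp cm [ 0.47  0.07 -0.04] | 0.5 rot [-0.008  0.     0.   ]
case -0.0304 0.0007 0.0747 F 7.7 0.7 16.3 q [ 0.06  0.21  2.01 -0.    0.92 -1.38] w -0.002
```

View pics/s13.png

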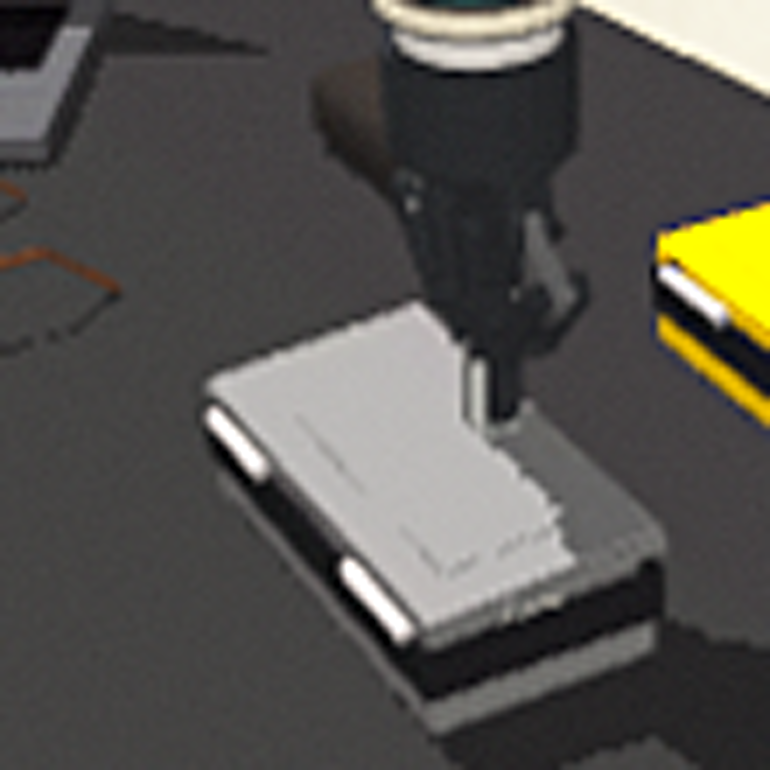

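```bash
python3 -m creep '[{"grip":0,"dp":[-0.3,0,0],"rotation":[0,0,0]},{"grip":0,"dp":[-0.9,0,0],"rotation":[0,0,0]},{"grip":0,"dp":[-0.9,0,0],"rotation":[0,0,0]}]'; python3 e.py -.038 0 .08; python3 - <<'E'
from h import *
shot("side","side11")
crop("pics/side11.png","pics/s14.png",175,130,110,110,7)
shot("top","top11")
crop("pics/top11.png","pics/t14.png",175,155,110,80,7)
def s1(P): return ((proj("side",P)-[175,130]+.5)*7-.5).round(0).tolist()
for hz in(.041,.045,.049):
  for a in(0,.04,.08):
    print(hz,a,s1([lidp(r,.012,y,.052,hz,a) for r,y in((0,-.103),(.104,.103),(0,.103))]))
E
```

```text
time: 14.93
tool_pos: [0.5564, 0.0575, 0.0824]
tcp_rot: [0.1, 1.567, -0.1]
wrist_force: [0.7, -0.2, -0.4]
width: -0.002
dp cm [0.24 0.06 0.72] | 0.8 rot [-0.008  0.002 -0.   ]
case -0.0308 0.0006 0.0824 F -0.7 0.1 -0.4 q [ 0.06  0.2   2.   -0.    0.93 -1.38] w -0.002
0.041 0 [[207.0, 386.0], [669.0, 545.0], [432.0, 632.0]]
0.041 0.04 [[206.0, 386.0], [667.0, 537.0], [431.0, 633.0]]
0.041 0.08 [[205.0, 386.0], [666.0, 529.0], [430.0, 633.0]]
0.045 0 [[206.0, 378.0], [669.0, 537.0], [431.0, 624.0]]
0.045 0.04 [[205.0, 378.0], [667.0, 529.0], [430.0, 624.0]]
0.045 0.08 [[204.0, 379.0], [666.0, 520.0], [429.0, 624.0]]
0.049 0 [[205.0, 370.0], [669.0, 529.0], [431.0, 615.0]]
0.049 0.04 [[204.0, 370.0], [667.0, 520.0], [430.0, 615.0]]
0.049 0.08 [[203.0, 371.0], [666.0, 512.0], [429.0, 616.0]]
```

View pics/s14.png

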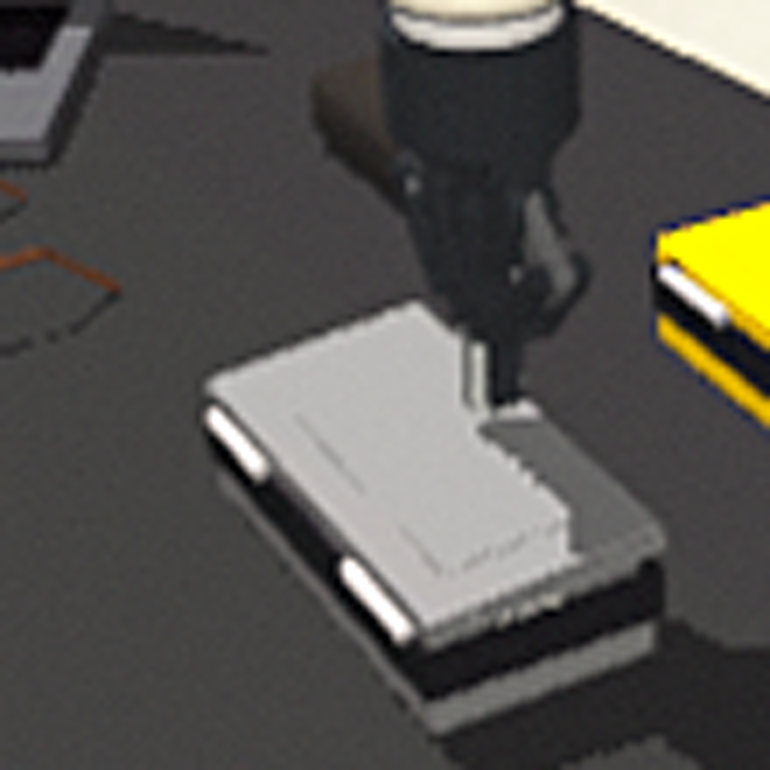

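View pics/t14.png

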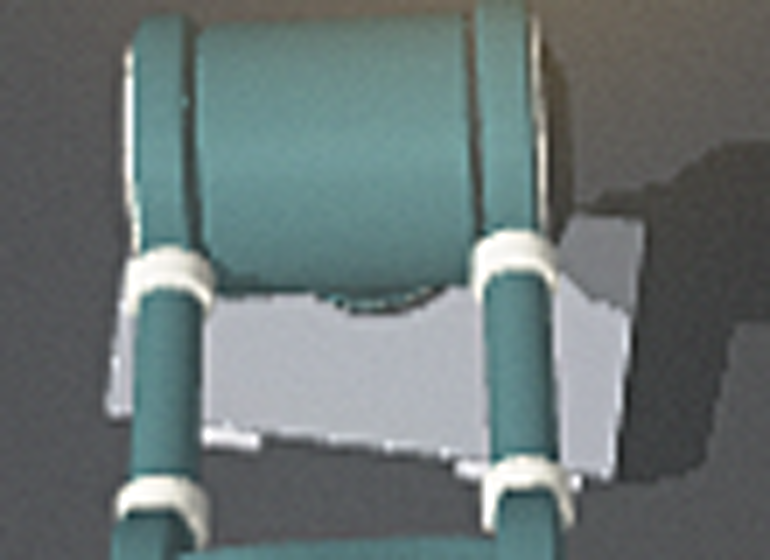

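```bash
python3 -m creep '[{"grip":0,"dp":[0,0.05,0.5],"rotation":[0,0,0]},{"grip":0,"dp":[0,0.05,0.95],"rotation":[0,0,0]},{"grip":0,"dp":[0.3,0.05,0.95],"rotation":[0,0,0]},{"grip":0,"dp":[0.3,0.05,0.95],"rotation":[0,0,0]}]'; python3 e.py -.04 0 .08
```

```text
time: 15.37
tool_pos: [0.5651, 0.0566, 0.0775]
tcp_rot: [0.1, 1.569, -0.101]
wrist_force: [-0.4, 0.2, -0.0]
width: 0.005
dp cm [-0.25  0.04  0.04] | 0.3 rot [-0.009 -0.001  0.   ]
case -0.0396 0.0004 0.0775 F 0.4 -0.2 -0.0 q [ 0.06  0.23  1.99  0.    0.93 -1.39] w 0.005
```

```bash
python3 -m creep '[{"grip":0,"dp":[0.1,0,0],"rotation":[0,0,0]},{"grip":0,"dp":[0.15,0,0],"rotation":[0,0,0]}]'; python3 e.py -.04 0 .07;  python3 -m creep '[{"grip":0,"dp":[0.1,0,0],"rotation":[0,0,0]},{"grip":0,"dp":[0.1,0,0],"rotation":[0,0,0]}]'; python3 e.py -.04 0 .07
```

```text
time: 15.53
tool_pos: [0.5648, 0.0567, 0.0763]
tcp_rot: [0.1, 1.569, -0.1]
wrist_force: [0.6, -0.1, 1.5]
width: -0.002
dp cm [0.63 0.04 0.07] | 0.6 rot [-0.009 -0.001  0.   ]
case -0.0393 0.0004 0.0763 F -0.6 0.0 1.5 q [ 0.06  0.23  1.99  0.    0.93 -1.39] w -0.002
time: 15.7
tool_pos: [0.5648, 0.0567, 0.0761]
tcp_rot: [0.1, 1.569, -0.1]
wrist_force: [-1.6, -0.2, 3.3]
width: 0.0
dp cm [0.61 0.04 0.06] | 0.6 rot [-0.008 -0.001  0.   ]
case -0.0394 0.0003 0.0761 F 1.5 0.4 3.3 q [ 0.06  0.23  1.99 -0.    0.93 -1.39] w 0.0
```

```bash
python3 -m creep '[{"grip":0,"dp":[0.1,0,-0.03],"rotation":[0,0,0]},{"grip":0,"dp":[0.1,0,-0.03],"rotation":[0,0,0]}]'; python3 e.py -.04 0 .07
```

```text
time: 15.87
tool_pos: [0.5649, 0.0567, 0.0758]
tcp_rot: [0.1, 1.568, -0.1]
wrist_force: [-3.7, -0.5, 6.2]
width: -0.001
dp cm [0.58 0.03 0.06] | 0.6 rot [-0.008  0.     0.   ]
case -0.0394 0.0003 0.0758 F 3.6 1.0 6.2 q [ 0.06  0.23  1.99 -0.    0.93 -1.39] w -0.001
```

```bash
python3 -m creep '[{"grip":0,"dp":[0.05,0,-0.1],"rotation":[0,0,0]},{"grip":0,"dp":[0.1,0,-0.1],"rotation":[0,0,0]}]'; python3 e.py -.04 0 .07;python3 -m creep '[{"grip":0,"dp":[0.05,0,-0.05],"rotation":[0,0,0]},{"grip":0,"dp":[0.05,0,-0.05],"rotation":[0,0,0]}]'; python3 e.py -.04 0 .07
```

```text
time: 16.03
tool_pos: [0.5649, 0.0567, 0.0756]
tcp_rot: [0.1, 1.566, -0.1]
wrist_force: [-3.4, -1.2, 12.4]
width: 0.0
dp cm [0.56 0.03 0.06] | 0.6 rot [-0.008  0.003  0.   ]
case -0.0394 0.0003 0.0756 F 3.2 1.6 12.4 q [ 0.06  0.23  1.99 -0.    0.92 -1.39] w 0.0
time: 16.2
tool_pos: [0.5648, 0.0567, 0.0756]
tcp_rot: [0.1, 1.565, -0.1]
wrist_force: [-2.7, -1.2, 10.8]
width: 0.0
dp cm [0.56 0.03 0.06] | 0.6 rot [-0.008  0.003 -0.   ]
case -0.0393 0.0003 0.0756 F 2.6 1.5 10.8 q [ 0.06  0.23  1.99 -0.    0.92 -1.39] w 0.0
```

```bash
python3 -m creep '[{"grip":0,"dp":[0.06,0,-0.05],"rotation":[0,0,0]},{"grip":0,"dp":[0.06,0,-0.05],"rotation":[0,0,0]}]'; python3 e.py -.04 0 .07;python3 -m creep '[{"grip":0,"dp":[0.05,0,-0.03],"rotation":[0,0,0]},{"grip":0,"dp":[0.05,0,-0.03],"rotation":[0,0,0]}]'; python3 e.py -.04 0 .07
```

```text
time: 16.37
tool_pos: [0.5648, 0.0567, 0.0755]
tcp_rot: [0.1, 1.564, -0.1]
wrist_force: [-2.2, -1.5, 12.9]
width: 0.003
dp cm [0.55 0.03 0.06] | 0.6 rot [-0.008  0.004 -0.   ]
case -0.0394 0.0003 0.0755 F 2.0 1.8 12.9 q [ 0.06  0.22  1.99 -0.    0.92 -1.39] w 0.003
time: 16.53
tool_pos: [0.5648, 0.0567, 0.0754]
tcp_rot: [0.1, 1.563, -0.1]
wrist_force: [-3.1, -1.3, 13.6]
width: -0.002
dp cm [0.54 0.03 0.06] | 0.5 rot [-0.008  0.005 -0.   ]
case -0.0393 0.0003 0.0754 F 2.9 1.7 13.6 q [ 0.06  0.22  1.99 -0.    0.92 -1.39] w -0.002
```

```bash
python3 -m creep '[{"grip":0,"dp":[0.05,0,-0.03],"rotation":[0,0,0]},{"grip":0,"dp":[0.05,0,-0.03],"rotation":[0,0,0]}]'; python3 -m creep '[{"grip":0,"dp":[0.05,0,-0.03],"rotation":[0,0,0]},{"grip":0,"dp":[0.05,0,-0.03],"rotation":[0,0,0]}]'; python3 e.py -.04 0 .07
```

```text
time: 16.7
tool_pos: [0.5649, 0.0568, 0.075]
tcp_rot: [0.1, 1.563, -0.1]
wrist_force: [-2.0, -2.7, 13.3]
width: -0.001
time: 16.87
tool_pos: [0.5649, 0.0567, 0.0745]
tcp_rot: [0.1, 1.562, -0.1]
wrist_force: [-0.7, -2.4, 12.2]
width: 0.002
dp cm [0.45 0.03 0.05] | 0.5 rot [-0.008  0.007 -0.   ]
case -0.0394 0.0003 0.0745 F 0.4 2.5 12.2 q [ 0.06  0.23  1.99 -0.    0.92 -1.39] w 0.002
```

```bash
python3 -m creep '[{"grip":0,"dp":[0.05,0,0],"rotation":[0,0,0]},{"grip":0,"dp":[0.05,0,0],"rotation":[0,0,0]}]'; python3 -m creep '[{"grip":0,"dp":[0.05,0,0],"rotation":[0,0,0]},{"grip":0,"dp":[0.05,0,0],"rotation":[0,0,0]}]'; python3 e.py -.04 0 .07
```

```text
time: 17.03
tool_pos: [0.565, 0.0567, 0.0737]
tcp_rot: [0.1, 1.562, -0.1]
wrist_force: [0.6, -2.0, 10.2]
width: -0.002
time: 17.2
tool_pos: [0.5651, 0.0567, 0.0728]
tcp_rot: [0.1, 1.561, -0.1]
wrist_force: [1.0, -1.6, 6.3]
width: 0.0
dp cm [0.28 0.03 0.04] | 0.3 rot [-0.008  0.007 -0.   ]
case -0.0396 0.0003 0.0728 F -1.2 1.5 6.3 q [ 0.06  0.23  1.99 -0.    0.91 -1.39] w 0.0
```

```bash
python3 -m creep '[{"grip":0,"dp":[0.05,0,0],"rotation":[0,0,0]},{"grip":0,"dp":[0.05,0,0],"rotation":[0,0,0]}]'; python3 -m creep '[{"grip":0,"dp":[0.05,0,0],"rotation":[0,0,0]},{"grip":0,"dp":[0.05,0,0],"rotation":[0,0,0]}]'; python3 e.py -.04 0 .07
```

```text
time: 17.37
tool_pos: [0.5652, 0.0567, 0.072]
tcp_rot: [0.1, 1.561, -0.1]
wrist_force: [2.8, -1.3, 5.6]
width: 0.001
time: 17.53
tool_pos: [0.5627, 0.0571, 0.0698]
tcp_rot: [0.101, 1.567, -0.1]
wrist_force: [-0.5, 0.0, 0.3]
width: -0.001
dp cm [-0.02  0.02  0.28] | 0.3 rot [-0.009  0.002 -0.   ]
case -0.0372 0.0002 0.0698 F 0.5 0.0 0.3 q [ 0.06  0.23  2.    0.    0.91 -1.39] w -0.001
```

```bash
python3 -m creep '[{"grip":0,"dp":[0.05,0,0],"rotation":[0,0,0]},{"grip":0,"dp":[0.1,0,0],"rotation":[0,0,0]}]'; python3 e.py -.04 0 .07
```

```text
time: 17.7
tool_pos: [0.5615, 0.0572, 0.0684]
tcp_rot: [0.1, 1.57, -0.1]
wrist_force: [-0.4, 0.5, 10.2]
width: 0.001
dp cm [-0.16  0.03  0.41] | 0.4 rot [-0.008 -0.001  0.   ]
case -0.0359 0.0002 0.0684 F 0.4 -0.4 10.2 q [ 0.06  0.23  2.    0.    0.91 -1.39] w 0.001
```

```bash
python3 -m creep '[{"grip":0,"dp":[0.05,0,0],"rotation":[0,0,0]},{"grip":0,"dp":[0.05,0,0],"rotation":[0,0,0]}]'; python3 e.py -.04 0 .07
```

```text
time: 17.87
tool_pos: [0.5615, 0.0572, 0.0684]
tcp_rot: [0.1, 1.57, -0.1]
wrist_force: [-2.4, -0.7, 10.1]
width: 0.002
dp cm [-0.16  0.03  0.4 ] | 0.4 rot [-0.008 -0.001  0.   ]
case -0.036 0.0002 0.0684 F 2.3 1.0 10.1 q [ 0.06  0.23  2.    0.    0.91 -1.39] w 0.002
```

Hit the stop at z=0.0684 (about 7 mm below first catch contact, as expected). Retreat and look.

```bash
python3 -m creep '[{"grip":0,"dp":[-1,0,0],"rotation":[0,0,0]},{"grip":0,"dp":[-4,0,0],"rotation":[0,0,0]},{"grip":0,"dp":[-8,0,0],"rotation":[0,0,0]},{"grip":0,"dp":[-12,0,0],"rotation":[0,0,0]},{"grip":0,"dp":[-12,0,0],"rotation":[0,0,0]}]'; python3 -m creep '[{"grip":0,"dp":[0,16,0],"rotation":[0,0,0]},{"grip":0,"dp":[0,16,0],"rotation":[0,0,0]},{"grip":0,"dp":[0,16,0],"rotation":[0,0,0]},{"grip":0,"dp":[0,16,0],"rotation":[0,0,0]},{"grip":0,"dp":[0,16,0],"rotation":[0,0,0]}]'; python3 -m creep '[{"grip":0,"dp":[0,0,0],"rotation":[0,0,0]},{"grip":0,"dp":[0,0,0],"rotation":[0,0,0]}]'; python3 - <<'E'
from h import *
p,d=shot("side","side12")
crop("pics/side12.png","pics/s15.png",175,150,110,95,7)
p,d=shot("top","top12")
crop("pics/top12.png","pics/t15.png",175,155,110,80,7)
def s1(P): return ((proj("side",P)-[175,150]+.5)*7-.5).round(0).tolist()
for hz in(.041,.043):
  for a in(0,.04,.08):
    print(hz,a,s1([lidp(r,.012,y,.052,hz,a) for r,y in((0,-.103),(.104,.103),(0,.103),(.104,-.103))]))
# height plane fit on lid face from top depth
pts=[]
for xc in np.arange(-.04,.04,.008):
  for yc in np.arange(-.085,.086,.01):
    u,v=proj("top",[cw(xc,yc,.055)])[0];q=d[int(round(v)),int(round(u))]
    if q>0: pts.append(np.r_[xc,yc,atd("top",u,v,q)[2]])
pts=np.array(pts);A=np.c_[pts[:,:2],np.ones(len(pts))]
m=np.abs(pts[:,2]-np.median(pts[:,2]))<.025
c=np.linalg.lstsq(A[m],pts[m,2],rcond=None)[0];print(m.sum(),"plane slope x,y,z0",c, "res",(A[m]@c-pts[m,2]).std())
E
```

```text
time: 18.28
tool_pos: [0.5666, 0.0576, 0.1965]
tcp_rot: [0.102, 1.555, -0.099]
wrist_force: [1.7, 0.1, -0.4]
width: 0.001
time: 18.7
tool_pos: [0.582, 0.2217, 0.1872]
tcp_rot: [0.099, 1.569, -0.095]
wrist_force: [-0.2, 0.0, 0.6]
width: -0.001
time: 18.87
tool_pos: [0.5814, 0.2156, 0.1867]
tcp_rot: [0.099, 1.57, -0.101]
wrist_force: [-1.0, 0.4, -0.3]
width: 0.002
0.041 0 [[207.0, 246.0], [669.0, 405.0], [432.0, 492.0], [420.0, 181.0]]
0.041 0.04 [[206.0, 246.0], [667.0, 397.0], [431.0, 493.0], [419.0, 173.0]]
0.041 0.08 [[205.0, 246.0], [666.0, 389.0], [430.0, 493.0], [417.0, 166.0]]
0.043 0 [[207.0, 242.0], [669.0, 401.0], [432.0, 488.0], [420.0, 177.0]]
0.043 0.04 [[206.0, 242.0], [667.0, 393.0], [431.0, 488.0], [418.0, 169.0]]
0.043 0.08 [[205.0, 242.0], [666.0, 385.0], [429.0, 489.0], [417.0, 162.0]]
178 plane slope x,y,z0 [-0.00298459  0.0056837   0.05438257] res 0.002794481407054075
```

View pics/s15.png

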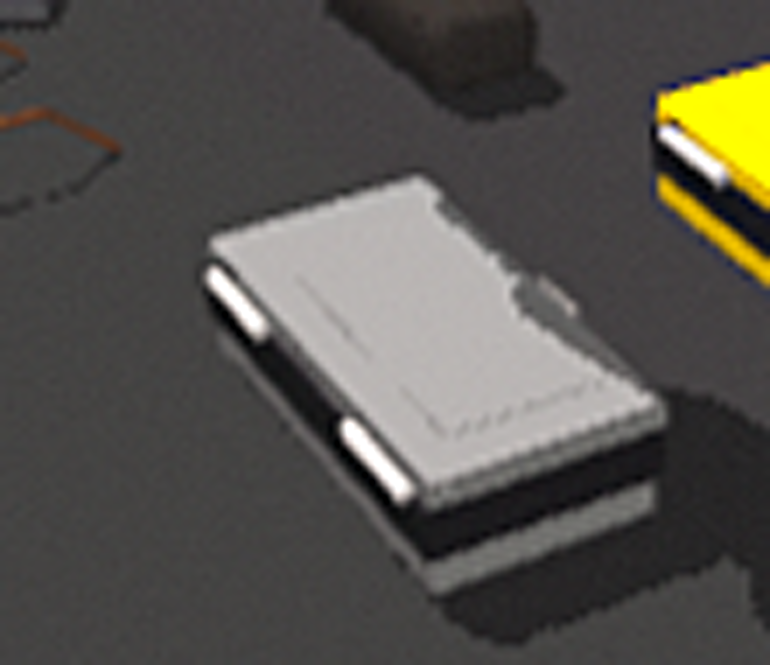

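View pics/top12.png

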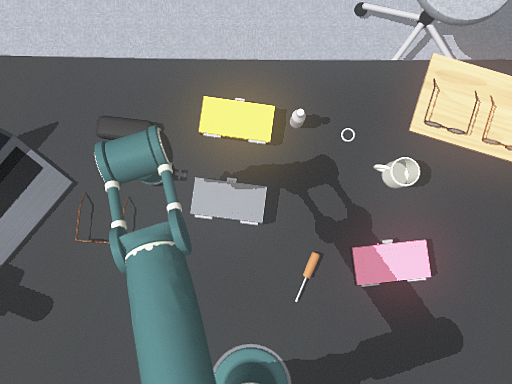

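```bash
python3 -c "
from workcell import bot
s=bot.read_state();print(s['time'],abs(s['joint_vel']).max(),s['wrist_force']);print(bot.finish_job())"
```

```text
18.9667 0.01117638763478813 [-0.60079385 -0.86215871 -0.26075381]
the job is handed in; nothing more can be done
None
```

The scope is in its cradle with the lid latched shut, but during one push on the lid I may have gone over the 25 N limit. I handed the job in at about 19 s.

- **Scope:** I gripped it at mid-handle, laid it in the V cradles and let go with the lid open. The camera then put its grip point at about x −6 mm, y −13 mm in the case frame, inside the allowed range. The handle was within about 0.02 rad of parallel. I could not check its pose again once the lid was shut.
- **Lid:** I swung it over from behind and pressed the front edge. My first press reached about 16 N straight down without passing the catch, with about 8 N sideways. I backed off, moved nearer the edge and pressed straighter. The catch then gave at about 13.5 N, the force fell away, and the lid met its stop about 7 mm below first contact.
- **Final check:** After I withdrew, the lid face measured flat (slope about 0.003 rad). The arm was clear of everything, and the bystanders visible in the last top picture were in place; the arm partly covered the dark spectacle case and the spectacles and hid the jar.
- **Possible failure:** Early in the swing, the wider part of the fingers caught the lid's edge. The wrist sensor read about 26 N up and 9 N sideways for a moment, above the 20 N I was asked to keep to and the 25 N limit. I backed off within the next row. I can't tell from here whether the judged contact force passed the limit.

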